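# Lock a push-fit pipe coupling with its collet clip

### The arm

A 6-joint arm with a two-finger parallel gripper is mounted at the origin on the work surface. World frame = base frame: x ahead of the robot, y to its left, z up, the work surface at z = 0. Lengths are in m, angles in degrees, forces in N, time in s.
With the tool pointing down it reaches from about 0.35 to 0.875 m from the base axis. Payload 4.2 kg.
Tool frame: the origin (TCP) lies midway between the tips of the shut fingers; the grasp point (between the pads) lies 19 mm behind it (r.grasp_offset is the distance from the TCP to the grasp point, in m); z points along the fingers, y is the direction in which the jaws open and shut (so a half turn about z gives the same grasp; the last joint's range is limited). The gripper opens to 87 mm and grips with 3 to 60 N. Pads are 19 mm wide; open, the fingers measure 117 mm over their backs; the gripper's body (75 mm by 190 mm) begins 51 mm behind the grasp point.
Start: joints at [84.66, 22.042, 0.453, 0, -68.411, -14.817], TCP at [0.215, 0.587, 0.198] pointing down, gripper open.
Joint ranges: [-179.83, 179.83], [-69.29, 118.12], [-61.27, 80.66], [-181.25, 117.63], [-171.15, -9.14], [-177.46, 177.46]. Speed limits (degrees/s): [159.86, 159.86, 180, 180, 180, 180].

### API

Orientations are given as a 3x3 rotation matrix whose columns are the frame's x, y, z axes.
In Python, from station import r gives the robot as it stands.
- The arm moves only by the shell command python3 -m crank 'ROWS'. ROWS is JSON, a list of rows, each a list of 3 entries, a list of its own where there are three numbers: the closure, from -1 (fully open) to 1 (shut), so that 0 is half open, then the shift along the tool's x, y, z as a fraction of full scale, then the turn, a rotation vector about the tool's x, y, z as a fraction of full scale. In form: [[fingers, [dx, dy, dz], [wx, wy, wz]], ...]. A call has 1 to 8 rows; each row shifts and turns the commanded pose from where the row before left it, along the tool's axes as they then stand; what a row does not reach is not made up. Full scale, the value 1, is 100 mm for a shift and 45 degrees for a turn. A row lasts 1/10 s, in which the tool goes at most 50 mm and 8.59 degrees, less where a joint would pass 70% of its speed; a pose out of reach is approached as far as the arm can. A call with a number of a shift or a turn outside -1 to 1 is refused whole. A call with a gripper value outside its range is refused whole. The fingers move at their own pace and stop on an object; the grip force is fixed at half the most. Time passes only in rows, so rows that do not move let the fingers close. It gives the time, the measured TCP pose, the force and the opening at its end, in the units of the state.
- r.sense(): the state, without advancing time (a new reading comes with each control period).
- r.capture(name): name is "side" or "top"; returns a dict with "img" (420x560x3 uint8, blue, green, red), "fx", "fy", "cx", "cy" (pixels), "dist" ([k1, k2, p1, p2, k3] as OpenCV has them; the pictures are not rectified), "R" (3x3) and "t" (3): a world point X has camera coordinates R X + t. Camera axes: x right, y down, z forward; pixel columns grow to the right and rows downward; lengths in m; the calibration is good to about 2 mm. A picture is of the moment at which its call begins. There is no depth.
- r.finish_job(): hands the job in, once; it reports no verdict.
The state is a dict: "time_s": time; "joints": joint angles; "joint_velocities": joint speeds; "effort": joint torques, N m; "tcp_pos": TCP position; "ee_rot": TCP orientation; "wrist_force": force on the tool from outside, world axes, zero at the start; "moment": the same for the moment, N m; "gripper_width": opening from 0.0 (shut) to 1.0 (fully open).
Only numpy, scipy, OpenCV 4.12 (cv2) and the standard library are available. Lean on these libraries where they do the work, as an engineer would, in place of code of your own. Each camera call takes 0.05 s, during which the arm holds its last target.

### The job

Lock the push-fit joint on the service board: draw the coupler's collet out to its stop, then take the locking clip that fits from the rack and press it, tab up, over the collet's neck from above until it snaps fully home, and let go of it. Press no harder than the snap needs: the plastic pipe is springy and gives under your hand, but it must not be forced down by as much as 3 cm. Leave the other clips and the loose fittings where they are.

Things in the scene. Friction and masses are not known exactly. Their poses are not given: they have to be found in the camera images.
- clip: The locking clip that fits: an open C of white plastic with a flat tab on top, the middle in size of the three clips in the rack. Origin: centre of its bore. y is the bore's axis (the 8 mm thickness; either way round will do), z points up along the tab, x across. Bore 30.4 mm, ring 43 mm over the outside; the tab is 20 mm wide (x), 8 mm thick (y) and ends 55 mm above the origin.
- clip_mouth (a point): Middle of the clip's gap, 9 mm below its origin: 25 mm wide here, below it the feet flare to 35 mm apart and end 18 mm below the origin. The side jaws are springy: pushed down over the neck they touch with the origin about 18 mm above the neck's axis, take about 10 to 14 N to spread, then snap in and pull the ring home, and the force drops at once.
- clip_lug (a point): Place to hold the clip: in the middle of its tab's thickness, 43 mm above the clip's origin, 12 mm below the tab's top. Grip across the 20 mm width (along the clip's x). Held here, fingertips that stand 19 mm past the grasp point pass just above the coupler.
- coupler: Grey coupler on a springy black pipe that is held 280 mm away at the brass manifold: pressed down here it sinks about 1.5 mm per N and returns; it is stiff along and across. Origin: on the pipe's axis in the middle of the open slot between nose and collet flange, where the clip's origin belongs, 115 mm above the bench. y runs along the pipe from coupler to collet, z up, x across the pipe.
- slot (a point): The same point as the coupler's origin. The neck in the slot is 29 mm thick. The slot is 10.5 mm wide with the collet fully out, 4 mm with it fully in. The coupler's nose beside it (-y) is 36 mm thick for 14 mm, then 42 mm; the pipe is 25 mm thick and goes on 90 mm beyond the slot (+y).
- collet_flange (a point): Centre of the collet's round flange, 42 mm in diameter and 8 mm thick along the pipe, on the pipe's axis; axes as those of the coupler. Pinch it from above across its diameter (along x) to draw it. The pipe (25 mm thick) runs on through it.
- collet (a joint): How far the collet is drawn out of the coupler, along the coupler's +y, in m: 0 fully in, 0.0065 out against its stop. It drags with about 5 N and stays where it is left.
- clip_small_bore (a point): Bore centre of the small clip (bore 22 mm) in the rack: too small, leave it alone.
- clip_large_bore (a point): Bore centre of the large clip (bore 38 mm) in the rack: too big, leave it alone.
- rack: Black plastic rack, 80 x 144 mm, fixed, with three slots 45 mm apart along its y, in which the clips stand upright, tabs up; which clip stands in which slot varies. The slots are 9.6 mm wide and 14 mm deep, so a clip is lifted straight up out of them. Origin: centre of its underside.
- spare_coupler: Spare grey coupler standing on the bench behind the rack, 42 mm in diameter, 82 mm tall: leave alone. Origin: centre of its underside.
- brass_plug: Brass plug standing on the bench behind the rack, 34 mm in diameter, 34 mm tall: leave alone. Origin: centre of its underside.
There are look-alikes about, which are no part of the job. What is shaped like the clip but blue or purple is not meant.

How it is judged (in metres and radians):
On the way:
1. the collet has been drawn out to its stop (within 1 mm) (value of joint collet above 0.0055 m), for 0.2 s.
At the end, for the whole second after the job is handed in: The clip sits fully home in the slot between nose and flange: its bore centre within 2.5 mm of the slot's centre along each axis, its bore axis within 0.12 rad of the pipe's, tab up (within 0.5 rad), at rest and let go; the collet is still out (more than 3.5 mm) (x of clip in the frame of coupler between -0.0025 and 0.0025 m and y of clip in the frame of coupler between -0.0025 and 0.0025 m and z of clip in the frame of coupler between -0.0025 and 0.0025 m and angle between the y axis of clip and the y axis of coupler, either way round below 0.12 rad and angle between clip's own z axis and vertical below 0.5 rad and linear speed of clip below 0.02 m/s and value of joint collet above 0.0035 m); the robot touches nothing.
It fails at once if the pipe is forced down (or aside) by more than 33 mm at the coupler, as about 21 N will do (distance of coupler from where it was at the start of the episode above 0.033 m).
It fails at once if another clip is moved by more than 15 mm (distance of any of clip_small_bore, clip_large_bore from where it was at the start of the episode above 0.015 m).
It fails at once if the spare coupler or the brass plug is moved by more than 20 mm (distance of any of spare_coupler, brass_plug from where it was at the start of the episode above 0.02 m).
It also fails if it takes over 64 s, if anything falls off the work surface, if the arm or the gripper's body presses on something with over 40 N, if the wrist force passes 120 N, or if a joint passes its speed limit or range.

## Working session

There is one attempt and no reset: what is moved stays moved. The work goes in short steps, Python scripts to look and compute and a shell command to move; the robot and the scene stay as the last step left them, time stands still between calls to the robot, and variables do not carry over. Pictures are saved under pics/ and viewed, and the job is handed in when it is done.

```bash
ls; mkdir -p pics
python3 - <<'E'
from station import r
import cv2,pickle
s=r.sense();print(s)
for n in("side","top"):
    c=r.capture(n);cv2.imwrite(f"pics/{n}0.png",c["img"]);pickle.dump(c,open(f"{n}0.pkl","wb"));print({k:v for k,v in c.items() if k!="img"})
E
```

```text
pics
{'time_s': 0.0, 'joints': array([ 8.46588518e+01,  2.20906502e+01,  3.78596948e-01, -2.95339050e-02,
       -6.84110569e+01, -1.48156297e+01]), 'joint_velocities': array([ 0.03620344,  0.08246559, -0.19760583,  0.00905462, -0.03407674,
        0.03178837]), 'effort': array([-7.75212866e-04, -3.90666282e+01,  1.87402028e+01,  4.21972767e+00,
        1.09022402e-02, -1.94637232e-04]), 'tcp_pos': array([0.21513254, 0.58609619, 0.19685135]), 'ee_rot': array([[ 9.38687716e-01, -3.44767911e-01, -6.77228277e-04],
       [-3.44768566e-01, -9.38685383e-01, -2.09468380e-03],
       [ 8.64754750e-05,  2.19974097e-03, -9.99997577e-01]]), 'wrist_force': array([ 0.23421542, -0.85502307, -0.20062125]), 'moment': array([-0.0403177 , -0.04414343, -0.00483865]), 'gripper_width': 1.000824729975996}
{'fx': 455.6043415162929, 'fy': 455.6043415162929, 'cx': 276.27876140056344, 'cy': 198.02820888484894, 'dist': array([-0.13000511,  0.        ,  0.        ,  0.        ,  0.        ]), 'R': array([[ 0.98394292, -0.17843063, -0.00433973],
       [-0.12212728, -0.65533276, -0.74540183],
       [ 0.13015855,  0.73396286, -0.66660128]]), 't': array([-0.52442229,  0.14594817,  0.76978297])}
{'fx': 392.9884810742018, 'fy': 392.9884810742018, 'cx': 275.4322381273584, 'cy': 209.2997859484017, 'dist': array([0.02113151, 0.        , 0.        , 0.        , 0.        ]), 'R': array([[ 2.84371395e-04, -9.99827797e-01,  1.85552010e-02],
       [-9.95635898e-01, -2.01469831e-03, -9.33011181e-02],
       [ 9.33224345e-02, -1.84476921e-02, -9.95465020e-01]]), 't': array([-0.00310784,  0.5541093 ,  0.78400167])}
```

View pics/side0.png

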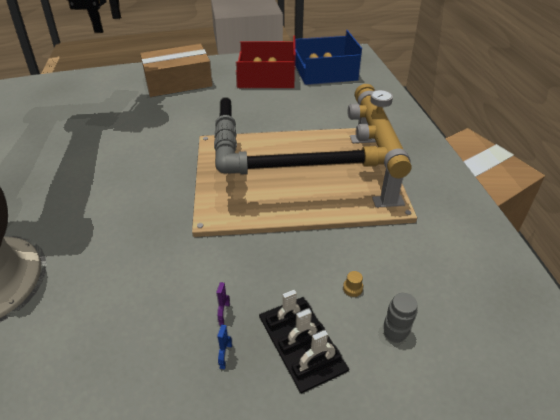

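View pics/top0.png

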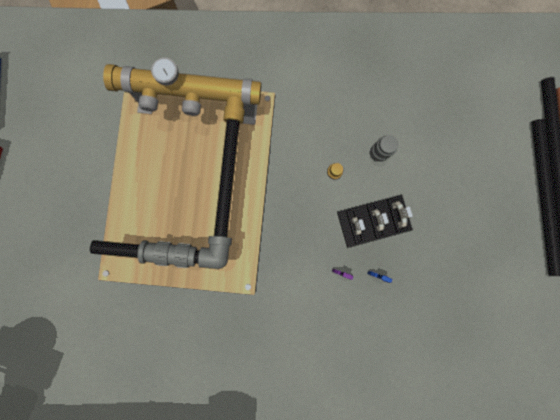

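Side view: board at (300,180), coupler at about (225,135), rack at (303,340). Top view: coupler at (165,253), rack at (375,220). Zooming in on both.

```bash
cat > h.py <<'E'
import numpy as np,cv2,pickle
def load(n): return pickle.load(open(n+".pkl","rb"))
def K(c): return np.array([[c["fx"],0,c["cx"]],[0,c["fy"],c["cy"]],[0,0,1]])
def proj(c,X):
    p,_=cv2.projectPoints(np.atleast_2d(np.array(X,float)),cv2.Rodrigues(c["R"])[0],c["t"],K(c),c["dist"]);return p[:,0]
def ray(c,uv):
    p=cv2.undistortPoints(np.array([[uv]],float),K(c),c["dist"])[0,0]
    return -c["R"].T@c["t"], c["R"].T@np.array([p[0],p[1],1])
def onz(c,uv,z):
    o,d=ray(c,uv);return o+d*(z-o[2])/d[2]
def tri(c1,u1,c2,u2):
    o1,d1=ray(c1,u1);o2,d2=ray(c2,u2)
    A=np.stack([d1,-d2],1);s=np.linalg.lstsq(A,o2-o1,rcond=None)[0]
    a=o1+d1*s[0];b=o2+d2*s[1];return (a+b)/2,np.linalg.norm(a-b)
def crop(c,x0,y0,w,h,k,fn):
    im=cv2.resize(c["img"][y0:y0+h,x0:x0+w],None,fx=k,fy=k,interpolation=cv2.INTER_CUBIC)
    for i in range(0,w,10): cv2.putText(im,str(x0+i),(i*k,8),0,.3,(0,255,255));cv2.line(im,(i*k,10),(i*k,14),(0,255,255))
    for i in range(0,h,10): cv2.putText(im,str(y0+i),(0,i*k+3),0,.3,(0,255,255))
    cv2.imwrite(fn,im)
E
python3 - <<'E'
from h import *
s=load("side0");t=load("top0")
crop(t,85,225,150,60,5,"pics/t_c.png");crop(s,195,90,70,90,6,"pics/s_c.png")
crop(t,330,185,90,65,8,"pics/t_r.png");crop(s,255,280,95,110,5,"pics/s_r.png")
E
```

```text
(no output)
```

View pics/t_c.png

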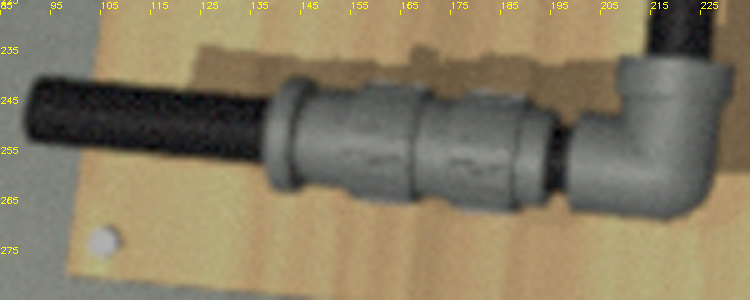

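View pics/s_c.png

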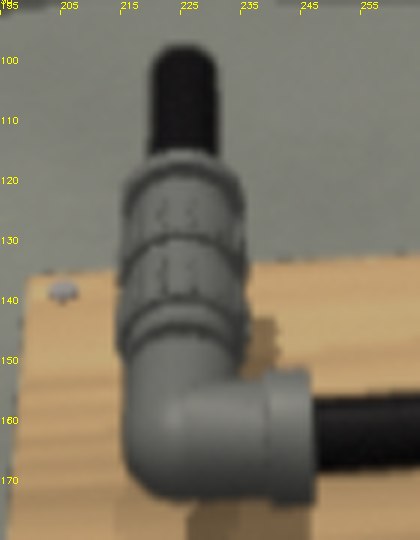

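View pics/t_r.png

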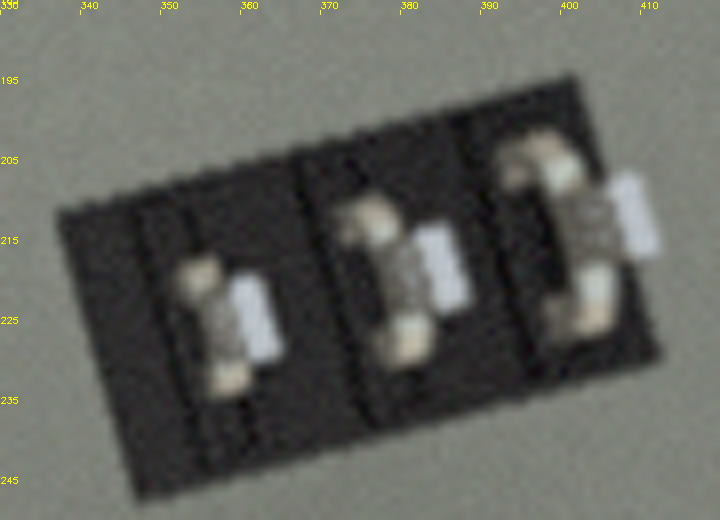

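View pics/s_r.png

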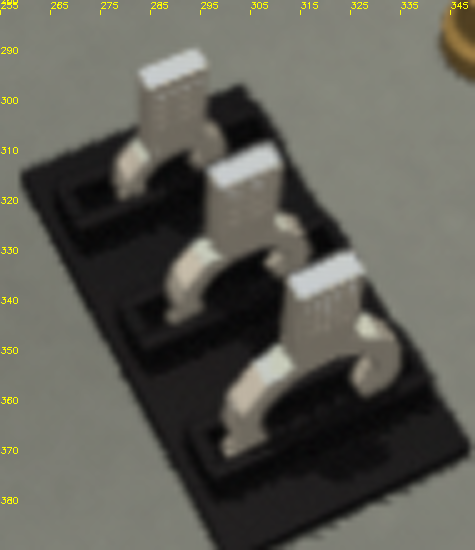

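Middle slot holds the middle clip. Its tab top is at about (385,218) in the top view and (304,313) in the side view. The collet flange is at about (142,251) in the top view.

```bash
python3 - <<'E'
from h import *
np.set_printoptions(precision=4,suppress=True)
s=load("side0");t=load("top0")
print("cams",-s["R"].T@s["t"],-t["R"].T@t["t"])
# tab tops (bright white-blue)
for n,c,(x0,y0,w,h) in(("top",t,(330,185,90,65)),("side",s,(255,280,95,110))):
    im=c["img"][y0:y0+h,x0:x0+w].astype(int)
    m=((im.min(2)>(160 if n=="top" else 170))&(im[...,0]>=im[...,2]-3)).astype(np.uint8)
    k,l,st,ce=cv2.connectedComponentsWithStats(m)
    for i in range(1,k):
        if st[i,4]>8:
            pts=np.argwhere(l==i)[:,::-1].astype(np.float32)
            print(n,ce[i]+[x0,y0],st[i,4],cv2.minAreaRect(pts))
# rack corners
for z in(0.0,0.02):
  q=[onz(t,p,z) for p in((337.5,211.5),(401.5,195),(412.5,230),(347.5,248))]
  print(z,*q,"c",np.mean(q,0),[np.linalg.norm(q[i]-q[(i+1)%4]) for i in range(4)])
# pipe
im=t["img"]; 
for u,v1,v2 in((95,240.5,253.5),(110,241.5,254.8),(130,243.7,256.8)):
    a=onz(t,(u,v1),.115);b=onz(t,(u,v2),.115);print("pipe",a,b,(a+b)/2)
for u in((142,240),(142,263.3),(138,251),(146,251),(115,248.6)):print(onz(t,u,.115))
E
python3 - <<'E'
from h import *
t=load("top0");crop(t,120,232,60,40,13,"pics/t_c2.png");s=load("side0");crop(s,205,105,50,45,13,"pics/s_c2.png")
E
```

```text
cams [ 0.4336 -0.5629  0.6197] [0.4785 0.0125 0.8322]
top [408.9394 211.4848] 33 ((78.8499984741211, 26.549999237060547), (9.803058624267578, 3.1622774600982666), 71.56504821777344)
top [384.7188 218.0312] 32 ((54.70000457763672, 33.10000228881836), (8.854375839233398, 3.1622774600982666), 71.56504821777344)
top [361.1667 224.3333] 30 ((31.150001525878906, 39.45000076293945), (9.17060375213623, 3.1622774600982666), 71.56504821777344)
side [289.125  292.9583] 48 ((34.17241668701172, 12.93103313446045), (3.713906764984131, 12.255891799926758), 68.19859313964844)
side [303.4255 312.7447] 47 ((48.57758712768555, 32.681034088134766), (3.807887077331543, 12.080193519592285), 66.80140686035156)
side [319.7143 334.4921] 63 ((64.72679901123047, 54.51030731201172), (4.569057941436768, 13.504103660583496), 66.03751373291016)
0.0 [ 0.5521 -0.1353  0.    ] [ 0.5879 -0.2731  0.    ] [ 0.513  -0.2943  0.    ] [ 0.4747 -0.1553  0.    ] c [ 0.5319 -0.2145  0.    ] [np.float64(0.14241639735570366), np.float64(0.07784820748731701), np.float64(0.1441662793939207), np.float64(0.07993268829390951)]
0.02 [ 0.5503 -0.1317  0.02  ] [ 0.5852 -0.2662  0.02  ] [ 0.5121 -0.2869  0.02  ] [ 0.4748 -0.1513  0.02  ] c [ 0.5306 -0.209   0.02  ] [np.float64(0.13899376105283928), np.float64(0.07597731266055403), np.float64(0.14070158887608575), np.float64(0.07801169797383439)]
pipe [0.4888 0.3233 0.115 ] [0.4656 0.3223 0.115 ] [0.4772 0.3228 0.115 ]
pipe [0.487  0.2967 0.115 ] [0.4632 0.2958 0.115 ] [0.4751 0.2963 0.115 ]
pipe [0.483  0.2611 0.115 ] [0.4596 0.2602 0.115 ] [0.4713 0.2607 0.115 ]
[0.4896 0.2399 0.115 ]
[0.448  0.2385 0.115 ]
[0.4699 0.2464 0.115 ]
[0.4699 0.2322 0.115 ]
[0.4743 0.2874 0.115 ]
```

View pics/t_c2.png

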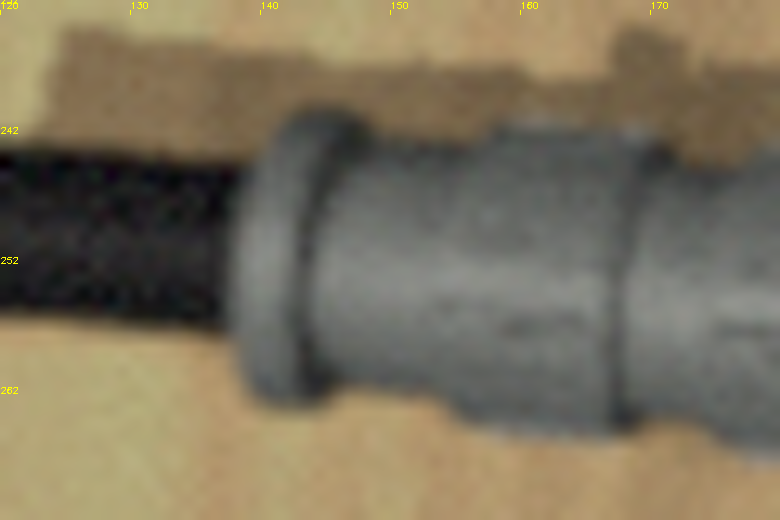

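View pics/s_c2.png

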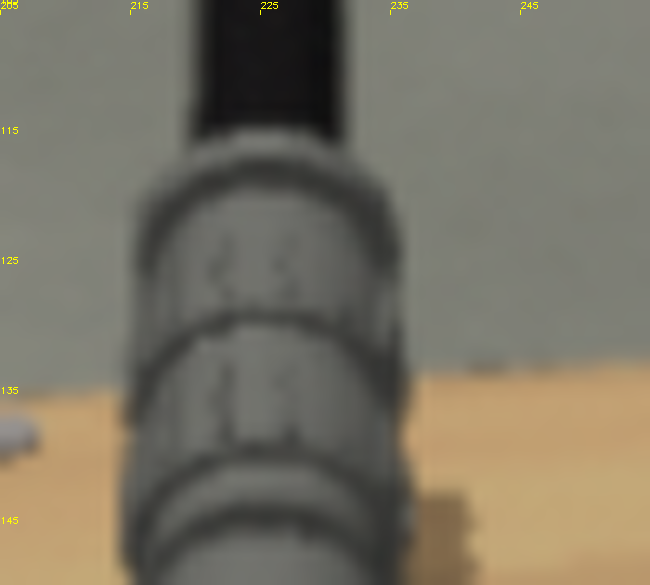

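The top view shows the flange ridge at u≈138–142.4, v≈251, with a dark gap line next to it, so the collet is nearly in. Next: pose numbers.

Run:
```python
from h import *
np.set_printoptions(precision=4,suppress=True)
s=load("side0");t=load("top0")
T={"L":((408.94,211.48),(319.71,334.49)),"M":((384.72,218.03),(303.43,312.74)),"S":((361.17,224.33),(289.13,292.96))}
for k,(a,b) in T.items(): print(k,*tri(t,a,s,b))
for u in((138.,252),(142.4,252)):print("flange z136",onz(t,u,.136))
for u in((138.6,243),(138.8,261),(144.5,263),(145,240.3)):print("flange sil z115",onz(t,u,.115))
# side view: flange top outer edge (225,115.0), inner (225,117)
for u in((225,115),(225,117)):print("side flange z136",onz(s,u,.136))
for u in((224.2,117)),:print(onz(s,u,.136))
for v in (100,105,110): # pipe sides in side view
    print("side pipe mid",onz(s,((219.8+231)/2,v),.115))
```

```text
L [ 0.5449 -0.2557  0.0897] 0.0007739826641579136
M [ 0.533 -0.212  0.08 ] 0.0008125504846631634
S [ 0.5214 -0.1685  0.071 ] 0.001090944845911735
flange z136 [0.4684 0.2395 0.136 ]
flange z136 [0.4684 0.2319 0.136 ]
flange sil z115 [0.4843 0.2458 0.115 ]
flange sil z115 [0.4521 0.2444 0.115 ]
flange sil z115 [0.4485 0.2341 0.115 ]
flange sil z115 [0.4891 0.2346 0.115 ]
side flange z136 [0.4712 0.2358 0.136 ]
side flange z136 [0.4705 0.2281 0.136 ]
[0.4689 0.2285 0.136 ]
side pipe mid [0.4795 0.3335 0.115 ]
side pipe mid [0.4775 0.3117 0.115 ]
side pipe mid [0.4756 0.2907 0.115 ]
```

```bash
python3 -m crank '[[-1,[0.4,0.27,0],[0,0,0]],[-1,[0.4,0.27,0],[0,0,0]],[-1,[0.4,0.27,0],[0,0,0]],[-1,[0.4,0.27,0],[0,0,0]],[-1,[0.4,0.27,0],[0,0,0]],[-1,[0.4,0.27,0],[0,0,0]],[-1,[0.4,0.27,0],[0,0,0]],[-1,[0.4,0.27,0],[0,0,0]]]'; python3 -m crank '[[-1,[0,0,0],[0,0,0.19]],[-1,[0,0,0],[0,0,0.19]],[-1,[0,0,0],[0,0,0.19]],[-1,[0,0,0],[0,0,0.19]],[-1,[0,0,0],[0,0,0.19]],[-1,[0,0,0],[0,0,0.19]],[-1,[0,0,0],[0,0,0.19]],[-1,[0,0,0],[0,0,0.19]]]'
cat >> h.py <<'E'
def need(s,p,yaw):
    "remaining shift (tool axes, fraction of 100mm) and wz fraction to get to TCP p with jaw yaw (deg)"
    R=s["ee_rot"];a=np.degrees(np.arctan2(R[1,1],R[0,1]));d=(yaw-a+90)%180-90
    print("tcp",s["tcp_pos"].round(4),"yaw",round(a,2),"t",round(s["time_s"],2),"w",round(s["gripper_width"],3),"F",s["wrist_force"].round(1),"tilt",R[:,2].round(4),"q",s["joints"].round(1))
    print("shift",(R.T@(np.array(p)-s["tcp_pos"])*10).round(3),"wz",round(-d/45,3), "wz then shift", end=" ")
    c,q=np.cos(np.radians(d)),np.sin(np.radians(d));Z=np.array([[c,-q,0],[q,c,0],[0,0,1]])
    print(((Z@R).T@(np.array(p)-s["tcp_pos"])*10).round(3))
E
python3 - <<'E'
from h import *
from station import r
need(r.sense(),(0.4695,0.236,0.096),174.55)
E
```

```text
time_s: 0.9
tcp_pos: [0.4419, 0.2718, 0.1978]
ee_rot: [[0.939, -0.344, -0.0], [-0.344, -0.939, -0.0], [-0.0, 0.0, -1.0]]
wrist_force: [0.3, 1.8, -0.3]
gripper_width: 1.0
time_s: 1.7
tcp_pos: [0.441, 0.2734, 0.1974]
ee_rot: [[0.019, -1.0, -0.001], [-1.0, -0.019, -0.001], [0.001, 0.001, -1.0]]
wrist_force: [0.5, 0.6, 0.7]
gripper_width: 0.998
tcp [0.441  0.2734 0.1974] yaw -178.92 t 1.7 w 0.998 F [0.5 0.6 0.7] tilt [-9.e-04 -7.e-04 -1.e+00] q [ 49.7  11.8 -14.3  -0.  -64.  -48.6]
shift [ 0.379 -0.279  1.014] wz 0.145 wz then shift [ 0.345 -0.32   1.014]
```

```bash
python3 -m crank '[[-1,[0,0,0],[0,0,0.145]],[-1,[0.345,-0.32,0],[0,0,0]],[-1,[0,0,0],[0,0,0]],[-1,[0,0,0],[0,0,0]]]'
python3 - <<'E'
from h import *
from station import r
need(r.sense(),(0.4695,0.236,0.096),174.55)
for n in("side","top"):
    c=r.capture(n);pickle.dump(c,open(n+"1.pkl","wb"))
crop(load("top1"),90,200,130,100,6,"pics/t1.png");crop(load("side1"),180,60,110,100,6,"pics/s1.png")
E
```

```text
time_s: 2.1
tcp_pos: [0.4701, 0.2357, 0.1974]
ee_rot: [[-0.091, -0.996, -0.001], [-0.996, 0.091, -0.001], [0.001, 0.001, -1.0]]
wrist_force: [-0.2, 0.4, 0.0]
gripper_width: 0.998
tcp [0.4701 0.2357 0.1974] yaw 174.81 t 2.1 w 0.998 F [-0.2  0.4  0. ] tilt [-1.e-03 -5.e-04 -1.e+00] q [ 44.3  12.4 -13.4  -0.  -64.2 -49.5]
shift [-0.003  0.006  1.014] wz 0.006 wz then shift [-0.003  0.006  1.014]
```

View pics/s1.png

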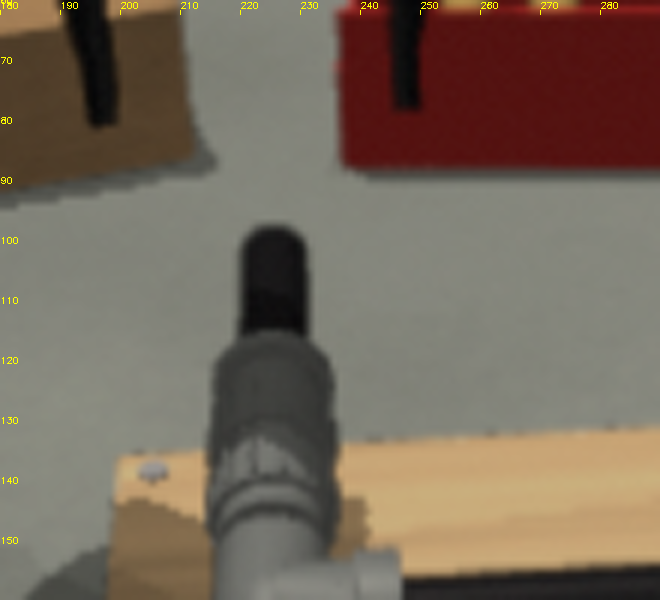

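Fingertips at (196,80) and (247,78) straddle the flange at (224,116). Descending.

```bash
python3 -m crank '[[-1,[0,0,0.25],[0,0,0]],[-1,[0,0,0.25],[0,0,0]],[-1,[0,0,0.25],[0,0,0]],[-1,[0,0,0.25],[0,0,0]],[-1,[0,0,0],[0,0,0]],[-1,[0,0,0],[0,0,0]]]'
python3 - <<'E'
from h import *
from station import r
need(r.sense(),(0.4695,0.236,0.096),174.55)
for n in("side","top"):
    c=r.capture(n);pickle.dump(c,open(n+"2.pkl","wb"))
crop(load("top2"),90,200,130,100,6,"pics/t2.png");crop(load("side2"),180,60,110,100,6,"pics/s2.png")
E
```

```text
time_s: 2.8
tcp_pos: [0.4701, 0.2371, 0.0983]
ee_rot: [[-0.087, -0.996, 0.0], [-0.996, 0.087, -0.0], [0.0, -0.0, -1.0]]
wrist_force: [0.1, -0.8, 0.2]
gripper_width: 0.997
tcp [0.4701 0.2371 0.0983] yaw 175.0 t 2.8 w 0.997 F [ 0.1 -0.8  0.2] tilt [ 2.e-04 -5.e-04 -1.e+00] q [ 44.4  18.2 -21.3   0.  -50.6 -49.5]
shift [0.011 0.005 0.023] wz 0.01 wz then shift [0.011 0.005 0.023]
```

View pics/s2.png

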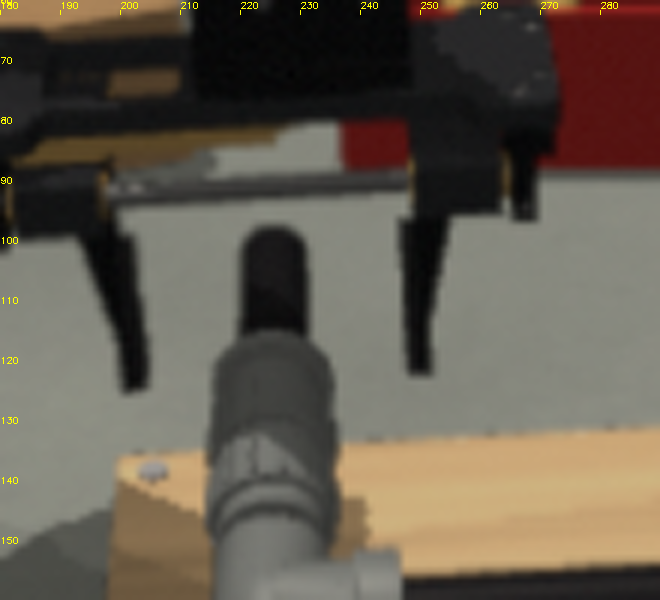

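Centred within about 2 mm. Closing on the flange.

```bash
python3 -m crank '[[0,[0,0,0.02],[0,0,0.01]],[0.2,[0,0,0],[0,0,0]],[1,[0,0,0],[0,0,0]],[1,[0,0,0],[0,0,0]],[1,[0,0,0],[0,0,0]],[1,[0,0,0],[0,0,0]],[1,[0,0,0],[0,0,0]],[1,[0,0,0],[0,0,0]]]'
python3 - <<'E'
from h import *
from station import r
need(r.sense(),(0.4695,0.236,0.096),174.55)
for n in("side","top"):
    c=r.capture(n);pickle.dump(c,open(n+"3.pkl","wb"))
crop(load("top3"),90,200,130,100,6,"pics/t3.png");crop(load("side3"),180,60,110,100,6,"pics/s3.png")
E
```

```text
time_s: 3.7
tcp_pos: [0.4681, 0.2364, 0.0952]
ee_rot: [[-0.098, -0.995, -0.004], [-0.995, 0.098, -0.0], [0.001, 0.004, -1.0]]
wrist_force: [-4.8, 3.5, 0.2]
gripper_width: 0.434
tcp [0.4681 0.2364 0.0952] yaw 174.39 t 3.7 w 0.434 F [-4.8  3.5  0.2] tilt [-3.9e-03 -4.0e-04 -1.0e+00] q [ 44.4  18.3 -21.6  -0.2 -50.3 -49.9]
shift [ 0.002 -0.014 -0.009] wz -0.004 wz then shift [ 0.002 -0.014 -0.009]
```

View pics/s3.png

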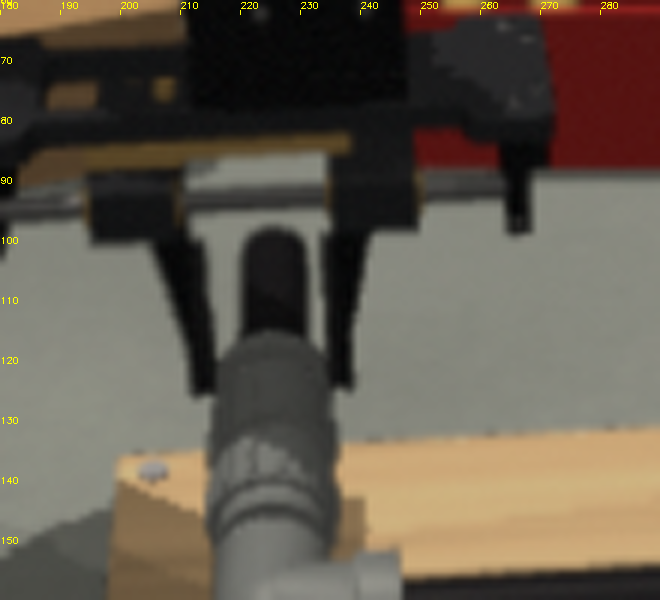

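Width 0.434 (≈38 mm) is a bit under the 42 mm flange. I'll pull gently along +y and watch the force.

```bash
for i in 1; do python3 -m crank '[[1,[-0.02,0,0],[0,0,0]],[1,[0,0,0],[0,0,0]]]'; done; python3 -m crank '[[1,[-0.02,0,0],[0,0,0]],[1,[0,0,0],[0,0,0]]]';python3 -m crank '[[1,[-0.02,0,0],[0,0,0]],[1,[0,0,0],[0,0,0]]]'
python3 - <<'E'
from h import *
from station import r
for n in("side","top"):
    c=r.capture(n);pickle.dump(c,open(n+"4.pkl","wb"))
crop(load("top4"),90,200,130,100,6,"pics/t4.png");crop(load("side4"),180,60,110,100,6,"pics/s4.png")
E
```

```text
time_s: 4.0
tcp_pos: [0.4681, 0.2366, 0.0949]
ee_rot: [[-0.097, -0.995, -0.005], [-0.995, 0.097, -0.004], [0.005, 0.005, -1.0]]
wrist_force: [-5.3, -2.8, 0.3]
gripper_width: 0.429
time_s: 4.2
tcp_pos: [0.4682, 0.238, 0.0949]
ee_rot: [[-0.097, -0.995, -0.006], [-0.995, 0.097, -0.005], [0.006, 0.005, -1.0]]
wrist_force: [-4.2, -3.6, 1.4]
gripper_width: 0.437
time_s: 4.4
tcp_pos: [0.4684, 0.2398, 0.0948]
ee_rot: [[-0.098, -0.995, -0.006], [-0.995, 0.098, -0.005], [0.006, 0.005, -1.0]]
wrist_force: [-4.2, -4.3, 1.4]
gripper_width: 0.437
```

View pics/s4.png

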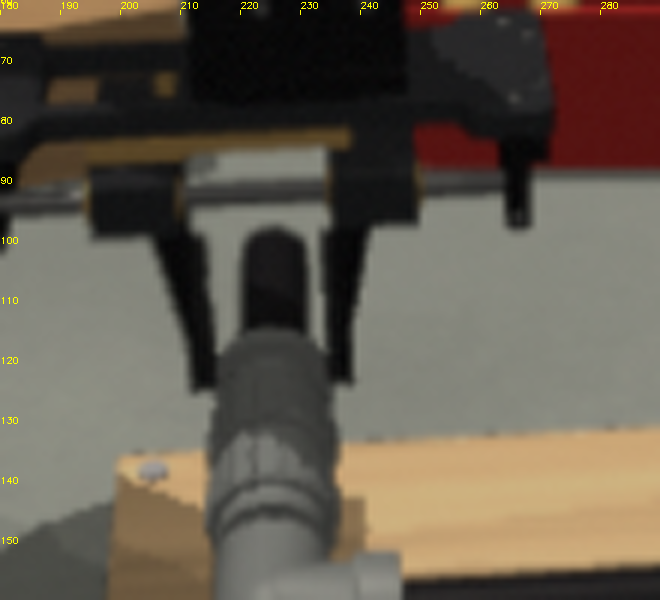

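View pics/t4.png

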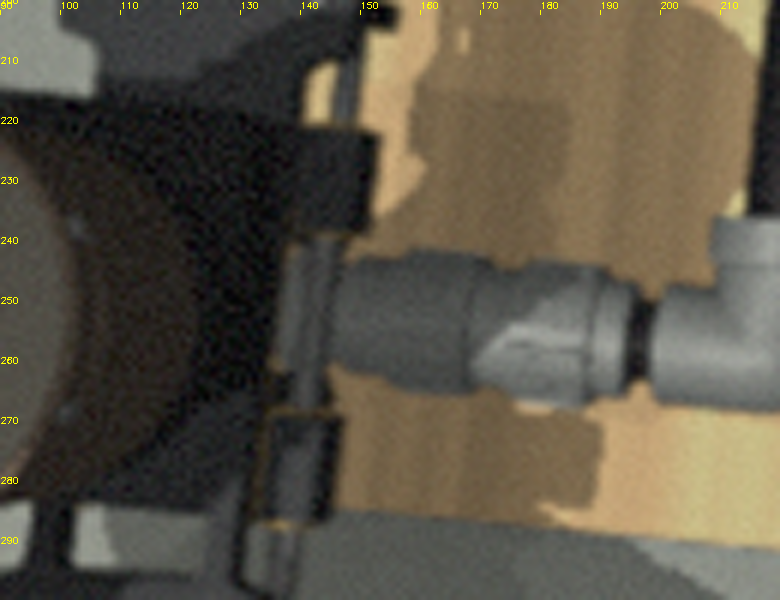

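The drag of about 4–5 N matches the collet sliding. I'll continue until it hits the stop.

```bash
python3 -m crank '[[1,[-0.02,0,0],[0,0,0]],[1,[0,0,0],[0,0,0]]]'; python3 -m crank '[[1,[-0.015,0,0],[0,0,0]],[1,[0,0,0],[0,0,0]]]'; python3 -m crank '[[1,[-0.015,0,0],[0,0,0]],[1,[0,0,0],[0,0,0]]]'; python3 -m crank '[[1,[-0.01,0,0],[0,0,0]],[1,[0,0,0],[0,0,0]]]'
```

```text
time_s: 4.7
tcp_pos: [0.4685, 0.2417, 0.0948]
ee_rot: [[-0.098, -0.995, -0.006], [-0.995, 0.098, -0.005], [0.006, 0.005, -1.0]]
wrist_force: [-4.5, -4.6, 0.9]
gripper_width: 0.434
time_s: 4.9
tcp_pos: [0.4685, 0.2423, 0.0947]
ee_rot: [[-0.097, -0.995, -0.006], [-0.995, 0.098, -0.007], [0.008, 0.006, -1.0]]
wrist_force: [-3.0, -7.4, 1.3]
gripper_width: 0.434
time_s: 5.1
tcp_pos: [0.4685, 0.2424, 0.0945]
ee_rot: [[-0.098, -0.995, -0.008], [-0.995, 0.098, -0.01], [0.011, 0.007, -1.0]]
wrist_force: [-1.9, -10.4, 1.4]
gripper_width: 0.433
time_s: 5.3
tcp_pos: [0.4684, 0.2424, 0.0944]
ee_rot: [[-0.098, -0.995, -0.008], [-0.995, 0.098, -0.011], [0.012, 0.007, -1.0]]
wrist_force: [-0.8, -11.8, 1.7]
gripper_width: 0.432
```

It moved about 6 mm and the force rose to 12 N, so it is at the stop. Release and rise.

```bash
python3 -m crank '[[1,[0.015,0,0],[0,0,0]],[0,[0,0,0],[0,0,0]],[-1,[0,0,0],[0,0,0]],[-1,[0,0,0],[0,0,0]],[-1,[0,0,0],[0,0,0]],[-1,[0,0,0],[0,0,0]]]'; python3 -m crank '[[-1,[0,0,-0.3],[0,0,0]],[-1,[0,0,-0.3],[0,0,0]],[-1,[0,0,-0.3],[0,0,0]],[-1,[0,0,0],[0,0,0]]]'
python3 - <<'E'
from h import *
from station import r
need(r.sense(),(0.533,-0.212,0.16),15.1)
for n in("side","top"):
    c=r.capture(n);pickle.dump(c,open(n+"5.pkl","wb"))
crop(load("top5"),120,225,80,50,9,"pics/t5.png");crop(load("side5"),195,95,60,60,10,"pics/s5.png")
E
```

```text
time_s: 5.9
tcp_pos: [0.4716, 0.2476, 0.0962]
ee_rot: [[-0.096, -0.995, 0.001], [-0.995, 0.096, 0.001], [-0.001, -0.001, -1.0]]
wrist_force: [-0.2, 0.2, 0.5]
gripper_width: 0.774
time_s: 6.3
tcp_pos: [0.4739, 0.2491, 0.1909]
ee_rot: [[-0.095, -0.995, 0.009], [-0.995, 0.095, 0.006], [-0.007, -0.008, -1.0]]
wrist_force: [-0.6, 0.3, 0.4]
gripper_width: 0.991
tcp [0.4739 0.2491 0.1909] yaw 174.54 t 6.3 w 0.991 F [-0.6  0.3  0.4] tilt [ 0.0087  0.0063 -0.9999] q [ 45.2  13.3 -13.3   0.1 -62.8 -50.7]
shift [ 4.535 -1.025  0.285] wz -0.457 wz then shift [4.607 0.633 0.271]
```

View pics/s5.png

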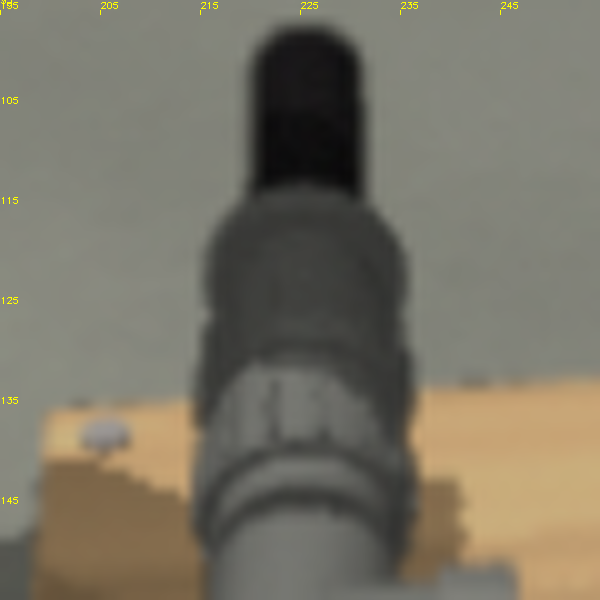

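View pics/t5.png

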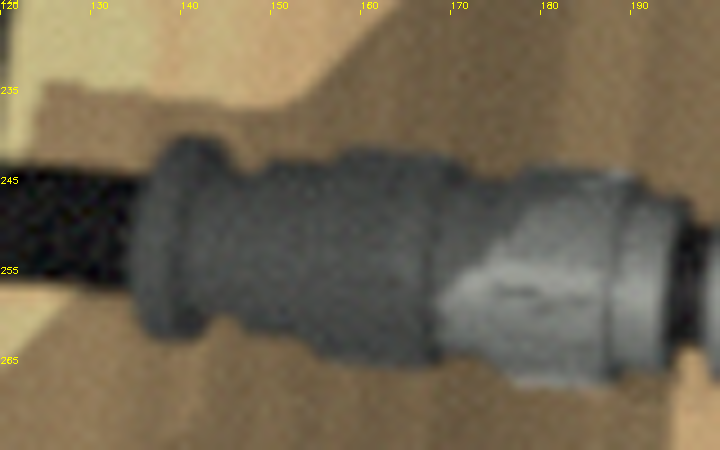

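Collet is out: the flange now spans u≈134.5–140 with the slot beside it at u≈144. Moving to the rack.

```bash
python3 -m crank '[[-1,[0,0,0],[0,0,-0.152]],[-1,[0,0,0],[0,0,-0.152]],[-1,[0,0,0],[0,0,-0.152]],[-1,[0.46,0.063,0],[0,0,0]],[-1,[0.46,0.063,0],[0,0,0]],[-1,[0.46,0.063,0],[0,0,0]],[-1,[0.46,0.063,0],[0,0,0]],[-1,[0.46,0.063,0],[0,0,0]]]'; python3 -m crank '[[-1,[0.46,0.063,0],[0,0,0]],[-1,[0.46,0.063,0],[0,0,0]],[-1,[0.46,0.063,0],[0,0,0]],[-1,[0.46,0.063,0],[0,0,0]],[-1,[0.3,0.04,0],[0,0,0]],[-1,[0,0,0],[0,0,0]],[-1,[0,0,0],[0,0,0]]]'
python3 - <<'E'
from h import *
from station import r
need(r.sense(),(0.533,-0.212,0.10),15.1)
for n in("side","top"):
    c=r.capture(n);pickle.dump(c,open(n+"6.pkl","wb"))
crop(load("top6"),120,225,80,50,9,"pics/t6.png");crop(load("side6"),240,220,150,150,4,"pics/s6.png")
crop(load("side6"),195,90,60,60,10,"pics/s6b.png")
E
```

```text
time_s: 7.2
tcp_pos: [0.4994, 0.0148, 0.1846]
ee_rot: [[0.259, -0.966, -0.002], [-0.966, -0.259, -0.001], [-0.0, 0.002, -1.0]]
wrist_force: [1.0, 1.5, -0.6]
gripper_width: 1.001
time_s: 7.9
tcp_pos: [0.5264, -0.1979, 0.1843]
ee_rot: [[0.257, -0.966, -0.003], [-0.966, -0.257, 0.001], [-0.002, 0.003, -1.0]]
wrist_force: [-1.2, 0.9, -0.2]
gripper_width: 1.002
tcp [ 0.5264 -0.1979  0.1843] yaw -165.11 t 7.9 w 1.002 F [-1.2  0.9 -0.2] tilt [-3.e-03  8.e-04 -1.e+00] q [ -4.1  16.7  -9.6  -0.  -64.   19. ]
shift [ 0.154 -0.029  0.842] wz -0.005 wz then shift [ 0.154 -0.029  0.842]
```

View pics/s6.png

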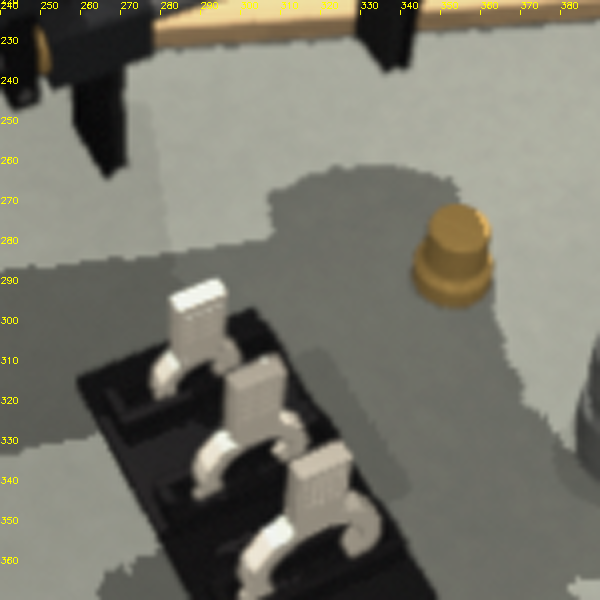

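View pics/t6.png

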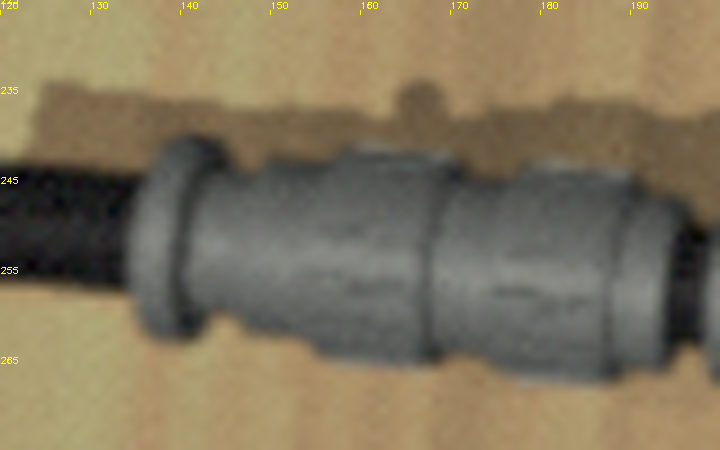

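View pics/s6b.png

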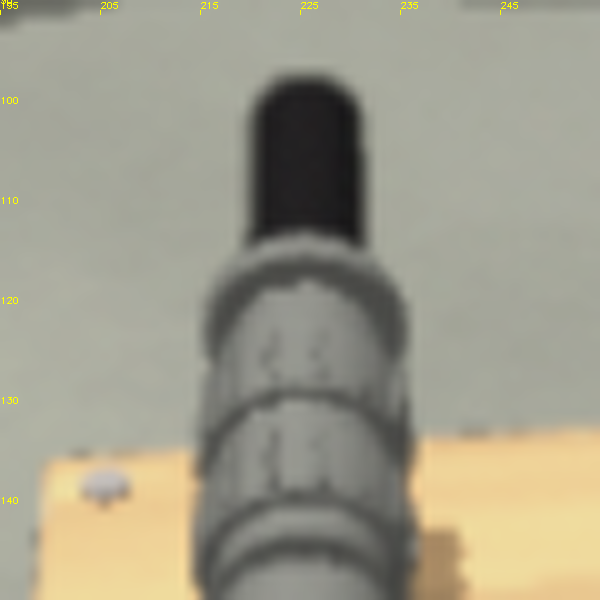

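Brass plug, rack and clips undisturbed; the slot is now visible beside the flange. Lowering onto the middle clip's tab.

```bash
python3 -m crank '[[-1,[0.154,-0.029,0.2],[0,0,0]],[-1,[0,0,0.3],[0,0,0]],[-1,[0,0,0.3],[0,0,0]],[-1,[0,0,0],[0,0,0]],[-1,[0,0,0],[0,0,0]]]'
python3 - <<'E'
from h import *
from station import r
need(r.sense(),(0.533,-0.212,0.049),15.1)
for n in("side","top"):
    c=r.capture(n);pickle.dump(c,open(n+"7.pkl","wb"))
crop(load("side7"),240,230,150,150,4,"pics/s7.png");crop(load("top7"),330,170,120,80,6,"pics/t7.png")
E
```

```text
time_s: 8.5
tcp_pos: [0.5345, -0.211, 0.1064]
ee_rot: [[0.261, -0.965, -0.0], [-0.965, -0.261, -0.001], [0.001, 0.0, -1.0]]
wrist_force: [0.6, -0.5, 1.2]
gripper_width: 1.001
tcp [ 0.5345 -0.211   0.1064] yaw -164.89 t 8.5 w 1.001 F [ 0.6 -0.5  1.2] tilt [-3.e-04 -6.e-04 -1.e+00] q [ -5.4  21.9 -14.1   0.  -54.1  20.5]
shift [0.005 0.017 0.574] wz 0.0 wz then shift [0.005 0.017 0.574]
```

View pics/s7.png

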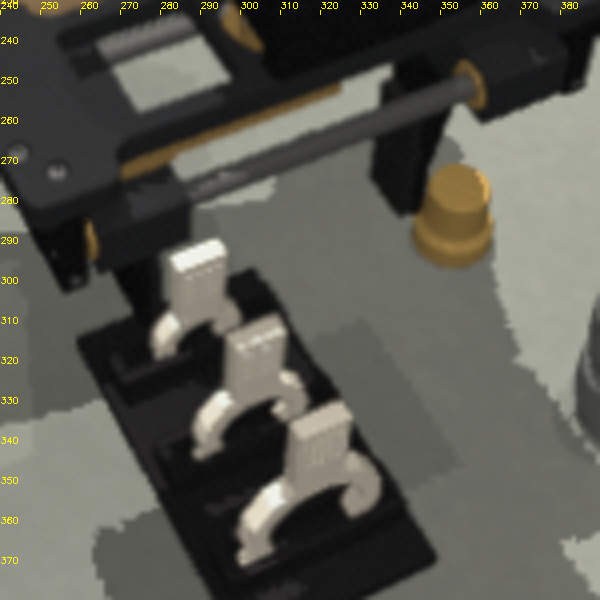

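View pics/t7.png

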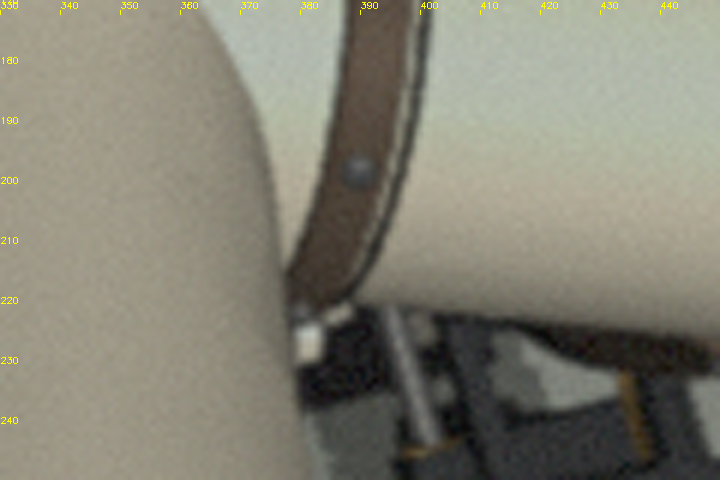

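```bash
python3 - <<'E'
from h import *
s=load("side7")
p=np.array([.5345,-.211,.1064]);j=np.array([.965,.261,0])
print(proj(s,[p+.0435*j,p-.0435*j,p]))
E
python3 -m crank '[[-1,[0.005,0.017,0.2],[0,0,0]],[-1,[0,0,0.2],[0,0,0]],[-1,[0,0,0.15],[0,0,0]],[-1,[0,0,0.02],[0,0,0]],[-1,[0,0,0],[0,0,0]],[-1,[0,0,0],[0,0,0]]]'
python3 - <<'E'
from h import *
from station import r
need(r.sense(),(0.533,-0.212,0.049),15.1)
for n in("side",):
    c=r.capture(n);pickle.dump(c,open(n+"8.pkl","wb"))
crop(load("side8"),240,230,150,150,4,"pics/s8.png")
E
```

```text
[[332.47986737 289.63163808]
 [275.83030708 312.67933746]
 [304.79439153 300.96405889]]
time_s: 9.2
tcp_pos: [0.5339, -0.2129, 0.0506]
ee_rot: [[0.259, -0.966, 0.003], [-0.966, -0.259, -0.001], [0.001, -0.003, -1.0]]
wrist_force: [-0.1, -0.3, -0.3]
gripper_width: 0.998
tcp [ 0.5339 -0.2129  0.0506] yaw -164.98 t 9.2 w 0.998 F [-0.1 -0.3 -0.3] tilt [ 3.1e-03 -7.0e-04 -1.0e+00] q [ -5.6  25.5 -17.7   0.  -46.6  20.6]
shift [-0.011  0.006  0.016] wz -0.002 wz then shift [-0.011  0.006  0.016]
```

View pics/s8.png

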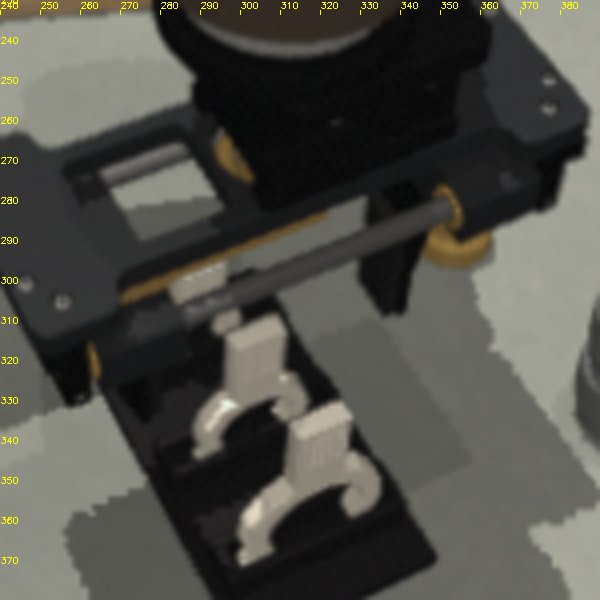

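Run:
```python
from h import *
s=load("side8");np.set_printoptions(precision=4,suppress=True)
p=np.array([.5339,-.2129,.0506]);j=np.array([.966,.259,0])
print(proj(s,[p+.0435*j,p-.0435*j,p]))
x=np.array([.259,-.966,0])
for o in(.0095,-.0095):print(o,proj(s,[p+.0435*j+o*x,p+.0585*j+o*x,p-.0435*j+o*x,p-.0585*j+o*x]).round(0).tolist())
# fingertip rays at z=.0506
for u in((337,308),(331,299),(276,334)):print(u,onz(s,u,.0506))
crop(s,250,270,110,90,7,"pics/s8b.png")
```

```text
[[329.3289 313.6588]
 [275.8094 336.1505]
 [303.1244 324.7468]]
0.0095 [[333.0, 319.0], [341.0, 315.0], [279.0, 342.0], [269.0, 346.0]]
-0.0095 [[326.0, 309.0], [335.0, 305.0], [273.0, 331.0], [263.0, 335.0]]
(337, 308) [ 0.5897 -0.1942  0.0506]
(331, 299) [ 0.5852 -0.1767  0.0506]
(276, 334) [ 0.4928 -0.2208  0.0506]
```

View pics/s8b.png

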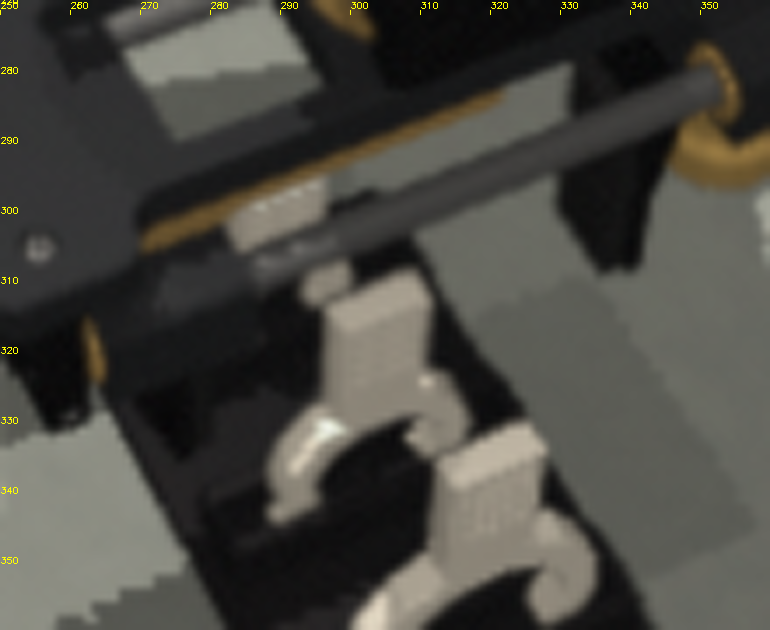

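Run:
```python
from h import *
np.set_printoptions(precision=1,suppress=True)
for n,p,yaw,w in(("side2",(.4701,.2371,.0983),175.,.0867),("side3",(.4681,.2364,.0952),174.4,.0378),("side7",(.5345,-.211,.1064),195.1,.087),("side1",(.4701,.2357,.1974),174.8,.087)):
    s=load(n);p=np.array(p);a=np.radians(yaw);j=np.array([np.cos(a),np.sin(a),0]);x=np.array([np.sin(a),-np.cos(a),0])
    for sg in(-1,1):
        print(n,sg,*[proj(s,[p+sg*(w/2+o)*j+q*x])[0] for o in(0,.006) for q in(-.0095,0,.0095)])
crop(load("side2"),190,80,70,60,11,"pics/s2b.png")
crop(load("side1"),180,60,80,40,9,"pics/s1b.png")
```

```text
side2 -1 [246.9 131.7] [246.7 129.2] [246.5 126.7] [249.8 131.5] [249.6 129. ] [249.4 126.5]
side2 1 [204.7 134.2] [204.8 131.6] [205.  129.1] [201.8 134.4] [201.9 131.8] [202.1 129.3]
side3 -1 [234.1 134. ] [234.1 131.4] [234.  128.9] [237.  133.8] [237.  131.3] [236.9 128.8]
side3 1 [215.8 135. ] [215.8 132.4] [215.9 129.9] [212.8 135.1] [213.  132.6] [213.1 130.1]
side7 -1 [336.  294.7] [332.5 289.6] [329.1 284.7] [339.7 293.1] [336.2 288.1] [332.8 283.2]
side7 1 [278.9 318.2] [275.8 312.7] [272.8 307.3] [274.8 319.8] [271.7 314.3] [268.7 308.9]
side1 -1 [244.7  89. ] [244.6  86.7] [244.4  84.4] [247.8  88.8] [247.7  86.5] [247.5  84.2]
side1 1 [199.4  91.4] [199.6  89.1] [199.8  86.7] [196.2  91.6] [196.5  89.3] [196.7  86.9]
```

View pics/s2b.png

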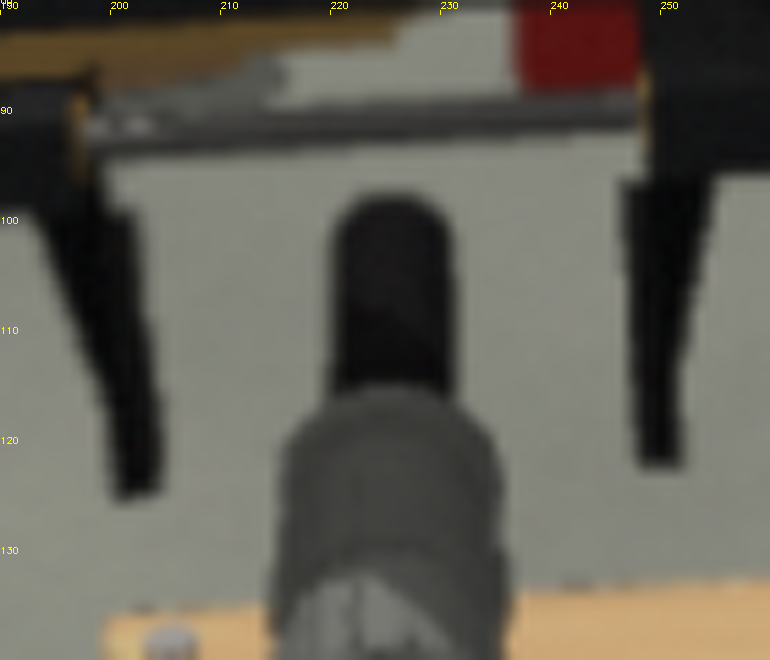

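Run:
```python
from h import *
np.set_printoptions(precision=1,suppress=True)
for n,p,yaw,w,sgs in(("side2",(.4701,.2371,.0983),175.,.0867,(-1,1)),("side3",(.4681,.2364,.0952),174.4,.0378,(-1,1)),("side8",(.5339,-.2129,.0506),195.,.087,(-1,)),("side7",(.5345,-.211,.1064),195.1,.087,(-1,))):
    s=load(n);p=np.array(p);a=np.radians(yaw);j=np.array([np.cos(a),np.sin(a),0]);x=np.array([np.sin(a),-np.cos(a),0])
    for sg in sgs:
      for dz in (0,.01,.02,.03):
        print(n,sg,dz,*[proj(s,[p+[0,0,dz]+sg*(w/2+o)*j+q*x])[0] for o in(0,.008) for q in(-.0095,.0095)])
```

```text
side2 -1 0 [246.9 131.7] [246.5 126.7] [250.8 131.5] [250.3 126.5]
side2 -1 0.01 [246.7 127.6] [246.3 122.6] [250.6 127.4] [250.1 122.4]
side2 -1 0.02 [246.4 123.5] [246.  118.5] [250.4 123.2] [249.9 118.3]
side2 -1 0.03 [246.2 119.2] [245.8 114.3] [250.2 119. ] [249.7 114.1]
side2 1 0 [204.7 134.2] [205.  129.1] [200.8 134.4] [201.1 129.4]
side2 1 0.01 [204.2 130.1] [204.5 125.1] [200.3 130.3] [200.6 125.3]
side2 1 0.02 [203.7 125.9] [204.  120.9] [199.7 126.2] [200.1 121.2]
side2 1 0.03 [203.2 121.7] [203.5 116.8] [199.2 122. ] [199.5 117. ]
side3 -1 0 [234.1 134. ] [234.  128.9] [238.  133.8] [237.8 128.7]
side3 -1 0.01 [233.8 129.9] [233.7 124.9] [237.7 129.7] [237.6 124.7]
side3 -1 0.02 [233.5 125.8] [233.4 120.8] [237.4 125.6] [237.3 120.6]
side3 -1 0.03 [233.2 121.6] [233.1 116.6] [237.1 121.4] [237.  116.4]
side3 1 0 [215.8 135. ] [215.9 129.9] [211.9 135.2] [212.1 130.1]
side3 1 0.01 [215.3 130.9] [215.5 125.8] [211.4 131.1] [211.7 126.1]
side3 1 0.02 [214.9 126.8] [215.1 121.7] [210.9 127. ] [211.2 122. ]
side3 1 0.03 [214.4 122.6] [214.7 117.6] [210.5 122.8] [210.7 117.8]
side8 -1 0 [332.6 318.6] [326.1 308.8] [337.3 316.6] [330.8 306.8]
side8 -1 0.01 [333.2 314.7] [326.6 304.9] [337.9 312.7] [331.3 302.9]
side8 -1 0.02 [333.7 310.8] [327.1 300.9] [338.6 308.7] [331.9 298.9]
side8 -1 0.03 [334.3 306.7] [327.7 296.8] [339.2 304.7] [332.5 294.8]
side7 -1 0 [336.  294.7] [329.1 284.7] [341.  292.6] [334.  282.7]
side7 -1 0.01 [336.6 290.3] [329.6 280.3] [341.7 288.2] [334.6 278.3]
side7 -1 0.02 [337.3 285.8] [330.2 275.8] [342.4 283.7] [335.2 273.8]
side7 -1 0.03 [338.  281.2] [330.8 271.1] [343.1 279.1] [335.8 269.1]
```

Run:
```python
from h import *
crop(load("top1"),60,150,170,130,4,"pics/t1b.png")
crop(load("side7"),260,240,100,80,7,"pics/s7b.png")
```

```text
(no output)
```

View pics/t1b.png

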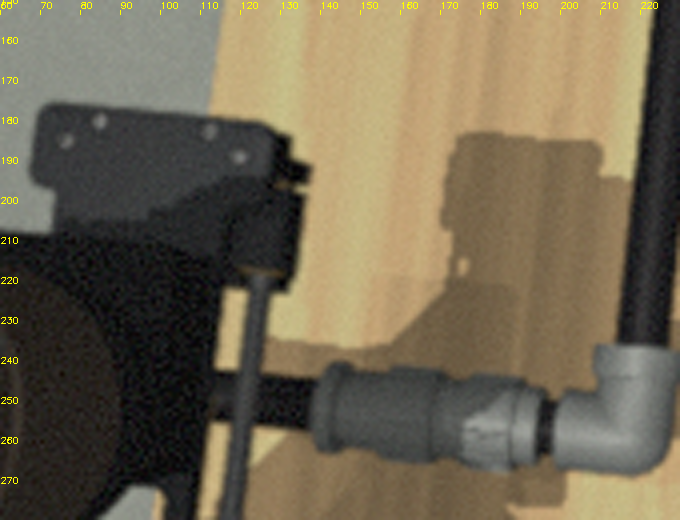

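View pics/s7b.png

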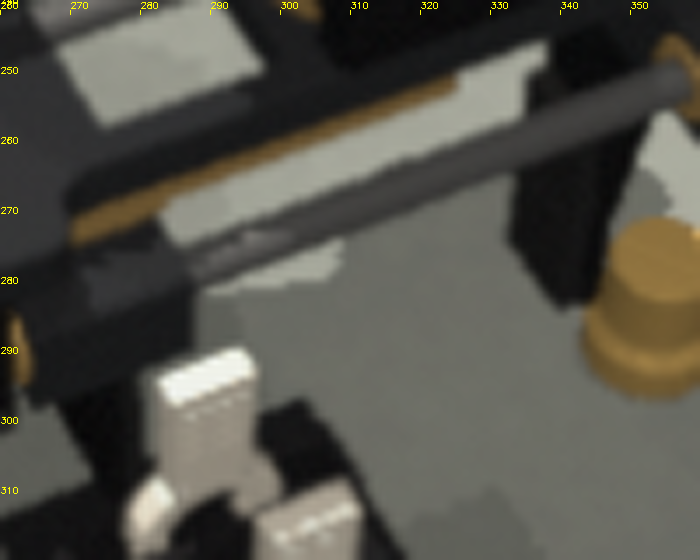

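Run:
```python
from station import r
print(r.grasp_offset,[a for a in dir(r) if a[0]!='_'])
```

```text
0.0187 ['PlanningError', 'capture', 'finish_job', 'grasp_offset', 'sense']
```

In every side view the visible fingertips sit about 21 mm above the reported TCP. Sideways they agree within about 2 mm. The cameras agree with each other (0.8 mm) and with the known 115 mm pipe height, so I'll go by what I see and lower further in a checked step.

```bash
python3 -m crank '[[-1,[-0.01,0.006,0.1],[0,0,0]],[-1,[0,0,0.1],[0,0,0]],[-1,[0,0,0],[0,0,0]],[-1,[0,0,0],[0,0,0]]]'
python3 - <<'E'
from h import *
from station import r
s=r.sense();need(s,(0.533,-0.212,0.028),15.1)
c=r.capture("side");pickle.dump(c,open("side9.pkl","wb"))
crop(c,250,270,110,90,7,"pics/s9.png")
p=s["tcp_pos"];R=s["ee_rot"]
for dz in(0,.01,.02,.025):print(dz,proj(c,[p+[0,0,dz]-(.0435+o)*R[:,1]+q*R[:,0] for o in(0,.008) for q in(-.0095,.0095)]).round(1).tolist())
E
```

```text
time_s: 9.65
tcp_pos: [0.5314, -0.2119, 0.0283]
ee_rot: [[0.259, -0.966, -0.001], [-0.966, -0.259, 0.0], [-0.0, 0.001, -1.0]]
wrist_force: [0.6, -0.4, 0.3]
gripper_width: 1.004
tcp [ 0.5314 -0.2119  0.0283] yaw -165.0 t 9.65 w 1.004 F [ 0.6 -0.4  0.3] tilt [-0.0015  0.     -1.    ] q [ -5.5  27.1 -19.    0.  -43.9  20.5]
shift [ 0.005 -0.016  0.003] wz -0.002 wz then shift [ 0.005 -0.016  0.003]
0 [[323.3, 317.0], [329.5, 326.7], [327.8, 315.0], [334.1, 324.6]]
0.01 [[323.7, 313.3], [330.0, 323.0], [328.3, 311.3], [334.7, 321.0]]
0.02 [[324.2, 309.4], [330.6, 319.2], [328.9, 307.5], [335.3, 317.2]]
0.025 [[324.4, 307.5], [330.9, 317.3], [329.1, 305.6], [335.6, 315.3]]
```

View pics/s9.png

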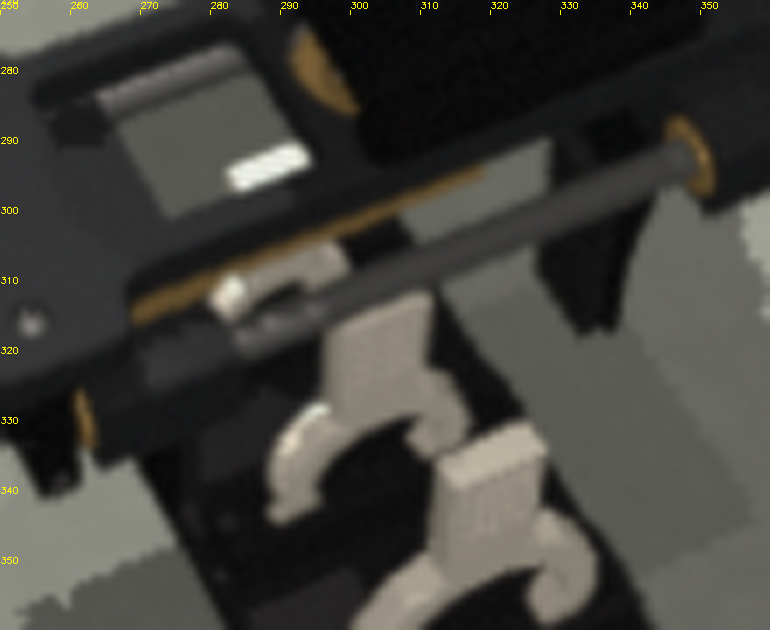

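Fingertip edge at (332,317) matches tips at z≈0.05, just above the ring. Closing on the tab.

```bash
python3 -m crank '[[0.2,[0,-0.01,0],[0,0,0]],[0.4,[0,0,0],[0,0,0]],[1,[0,0,0],[0,0,0]],[1,[0,0,0],[0,0,0]],[1,[0,0,0],[0,0,0]],[1,[0,0,0],[0,0,0]],[1,[0,0,0],[0,0,0]],[1,[0,0,0],[0,0,0]]]'
python3 - <<'E'
from h import *
from station import r
s=r.sense();need(s,(0.533,-0.212,0.028),15.1)
c=r.capture("side");pickle.dump(c,open("side10.pkl","wb"))
crop(c,250,270,110,90,7,"pics/s10.png")
E
```

```text
time_s: 10.5
tcp_pos: [0.5327, -0.2117, 0.0289]
ee_rot: [[0.259, -0.966, -0.0], [-0.966, -0.259, -0.0], [0.0, 0.0, -1.0]]
wrist_force: [0.0, -0.4, 0.2]
gripper_width: 0.359
tcp [ 0.5327 -0.2117  0.0289] yaw -165.01 t 10.5 w 0.359 F [ 0.  -0.4  0.2] tilt [-0. -0. -1.] q [ -5.5  27.1 -18.9   0.  -44.   20.5]
shift [ 0.004 -0.002  0.009] wz -0.002 wz then shift [ 0.004 -0.002  0.009]
```

View pics/s10.png

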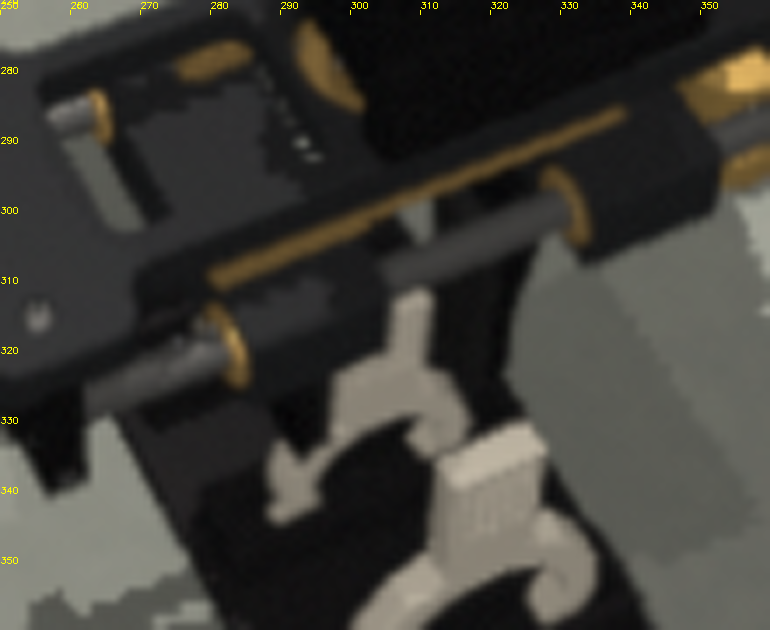

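```bash
python3 -m crank '[[1,[0,0,0],[0,0,0]],[1,[0,0,0],[0,0,0]],[1,[0,0,0],[0,0,0]],[1,[0,0,0],[0,0,0]],[1,[0,0,0],[0,0,0]]]'
python3 - <<'E'
from h import *
from station import r
c=r.capture("side");pickle.dump(c,open("side11.pkl","wb"))
crop(c,250,270,110,90,7,"pics/s11.png")
E
```

```text
time_s: 11.05
tcp_pos: [0.5328, -0.2116, 0.029]
ee_rot: [[0.259, -0.966, 0.0], [-0.966, -0.259, -0.0], [0.0, -0.0, -1.0]]
wrist_force: [-0.3, 0.2, 0.3]
gripper_width: 0.226
```

View pics/s11.png

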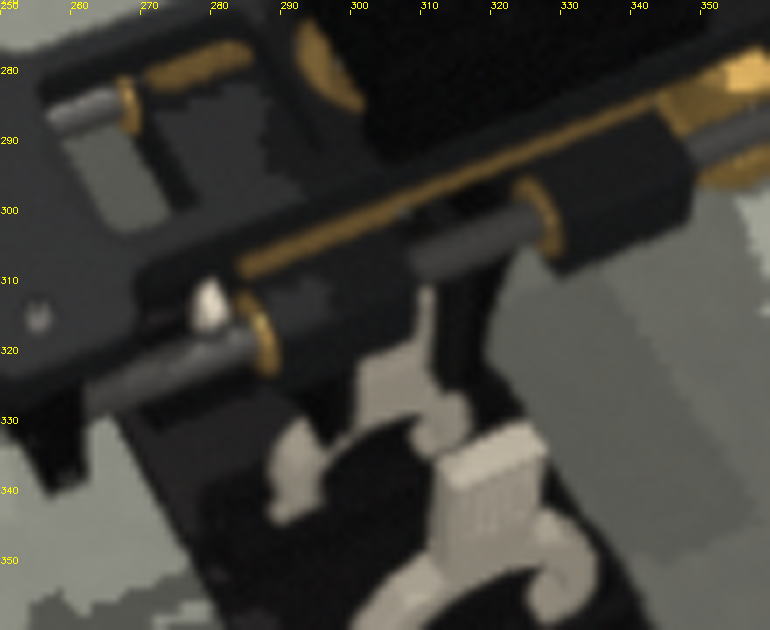

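Gripped: width 0.226 is 19.7 mm, matching the 20 mm tab. Lifting straight up.

```bash
python3 -m crank '[[1,[0,0,-0.05],[0,0,0]],[1,[0,0,-0.1],[0,0,0]],[1,[0,0,-0.15],[0,0,0]],[1,[0,0,-0.25],[0,0,0]],[1,[0,0,-0.4],[0,0,0]],[1,[0,0,-0.4],[0,0,0]],[1,[0,0,-0.4],[0,0,0]],[1,[0,0,0],[0,0,0]]]'
python3 - <<'E'
from h import *
from station import r
for n in("side","top"):
    c=r.capture(n);pickle.dump(c,open(n+"12.pkl","wb"));cv2.imwrite(f"pics/{n}12.png",c["img"])
need(r.sense(),(0.4695,0.23,0.21),174.55)
E
```

```text
time_s: 11.9
tcp_pos: [0.5365, -0.2129, 0.2121]
ee_rot: [[0.26, -0.966, 0.015], [-0.966, -0.26, -0.004], [0.008, -0.013, -1.0]]
wrist_force: [-0.5, -0.7, -0.3]
gripper_width: 0.227
tcp [ 0.5331 -0.2116  0.2059] yaw -165.02 t 12.0 w 0.22 F [-0.1  0.  -1.1] tilt [ 0.0037 -0.     -1.    ] q [ -5.5  16.6  -6.4  -0.  -66.8  20.5]
shift [-4.43  -0.527 -0.043] wz 0.454 wz then shift [-4.335  1.053 -0.049]
```

View pics/side12.png

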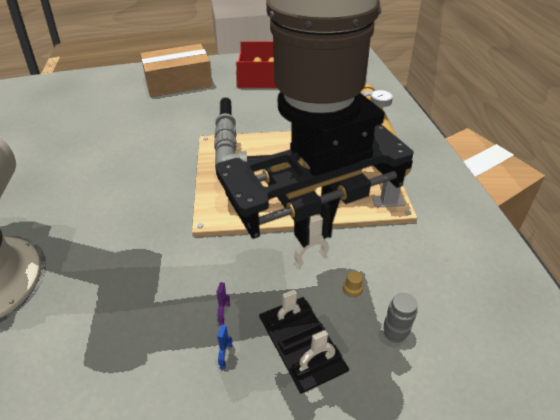

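View pics/top12.png

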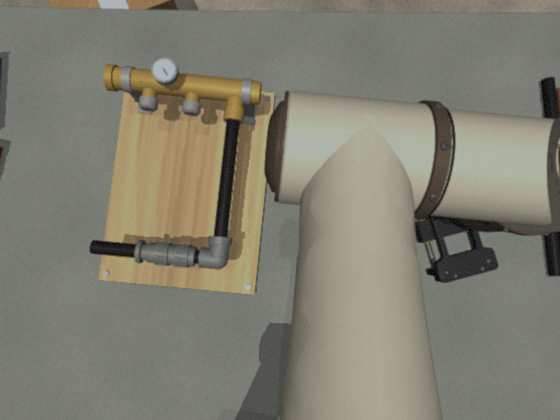

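Clip is held and the other clips, plug and spare coupler are undisturbed. Now the slot position from the clean pictures.

Run:
```python
from h import *
np.set_printoptions(precision=4,suppress=True)
t=load("top6");s=load("side6")
crop(t,128,236,34,32,22,"pics/t6z.png")
crop(s,208,108,34,30,22,"pics/s6z.png")
# intensity profile along ridge in top view, row band 249..255
print("top",dict(zip(range(130,160),t["img"][250:255,130:160].mean((0,2)).round(0))))
print("side",dict(zip(range(108,145),s["img"][108:145,222:227].mean((1,2)).round(0))))
for u in((134,252.),(139.2,252.)):print("top z136",onz(t,u,.136))
for u in((224.5,113.2),(224.5,115.5),(224.5,117.5)):print("side z136",onz(s,u,.136))
print("side z133",onz(s,(224.5,117.5),.133))
```

```text
top {130: np.float64(40.0), 131: np.float64(35.0), 132: np.float64(34.0), 133: np.float64(48.0), 134: np.float64(87.0), 135: np.float64(116.0), 136: np.float64(127.0), 137: np.float64(126.0), 138: np.float64(112.0), 139: np.float64(79.0), 140: np.float64(74.0), 141: np.float64(105.0), 142: np.float64(122.0), 143: np.float64(126.0), 144: np.float64(125.0), 145: np.float64(122.0), 146: np.float64(120.0), 147: np.float64(121.0), 148: np.float64(125.0), 149: np.float64(124.0), 150: np.float64(125.0), 151: np.float64(124.0), 152: np.float64(123.0), 153: np.float64(123.0), 154: np.float64(125.0), 155: np.float64(125.0), 156: np.float64(123.0), 157: np.float64(120.0), 158: np.float64(120.0), 159: np.float64(119.0)}
side {108: np.float64(33.0), 109: np.float64(33.0), 110: np.float64(34.0), 111: np.float64(33.0), 112: np.float64(43.0), 113: np.float64(91.0), 114: np.float64(137.0), 115: np.float64(120.0), 116: np.float64(81.0), 117: np.float64(78.0), 118: np.float64(108.0), 119: np.float64(142.0), 120: np.float64(147.0), 121: np.float64(147.0), 122: np.float64(147.0), 123: np.float64(143.0), 124: np.float64(141.0), 125: np.float64(139.0), 126: np.float64(144.0), 127: np.float64(137.0), 128: np.float64(124.0), 129: np.float64(98.0), 130: np.float64(133.0), 131: np.float64(146.0), 132: np.float64(146.0), 133: np.float64(141.0), 134: np.float64(138.0), 135: np.float64(141.0), 136: np.float64(141.0), 137: np.float64(136.0), 138: np.float64(123.0), 139: np.float64(97.0), 140: np.float64(105.0), 141: np.float64(142.0), 142: np.float64(140.0), 143: np.float64(115.0), 144: np.float64(81.0)}
top z136 [0.4685 0.2464 0.136 ]
top z136 [0.4684 0.2374 0.136 ]
side z136 [0.4709 0.2429 0.136 ]
side z136 [0.47   0.2341 0.136 ]
side z136 [0.4693 0.2265 0.136 ]
side z133 [0.4696 0.2313 0.133 ]
```

View pics/t6z.png

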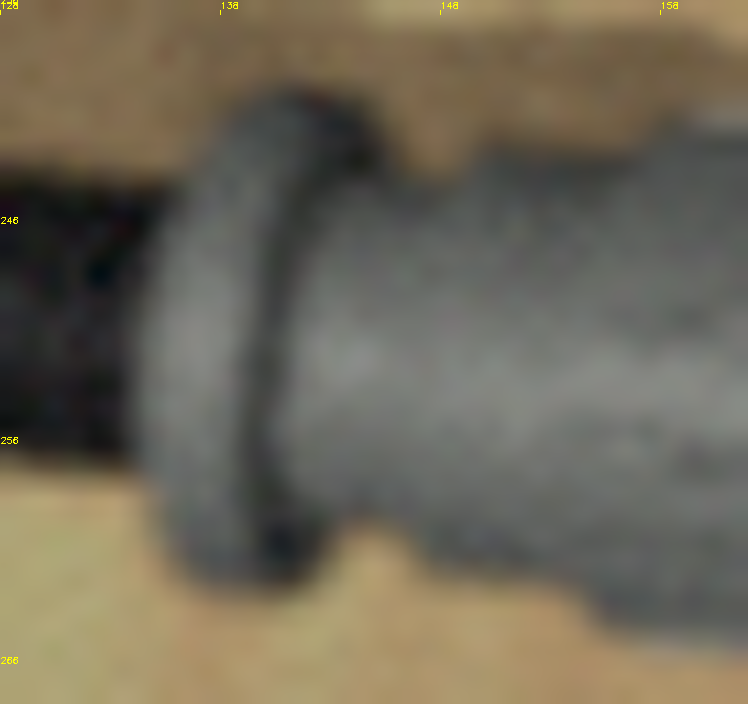

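View pics/s6z.png

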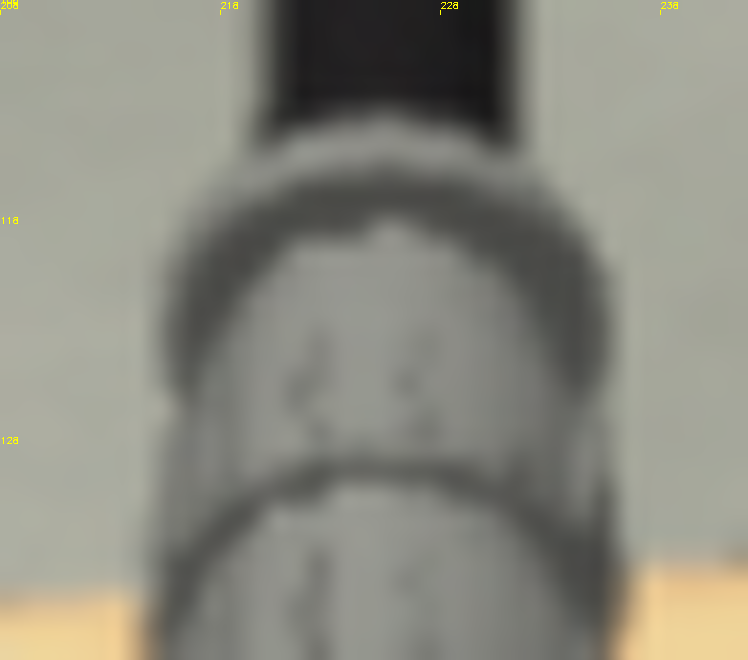

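Top view: flange edges at u=133.9 and 138.6, giving flange y≈0.2425. The slot notches at (144.6,261.5) and (147.3,243.5) put the slot centre at about (0.4676, 0.2324). Moving above it.

```bash
python3 -m crank '[[1,[0,0,0],[0,0,0.151]],[1,[0,0,0],[0,0,0.151]],[1,[0,0,0],[0,0,0.151]],[1,[-0.3,0.075,0],[0,0,0]],[1,[-0.4,0.1,0],[0,0,0]],[1,[-0.4,0.1,0],[0,0,0]],[1,[-0.4,0.1,0],[0,0,0]],[1,[-0.4,0.1,0],[0,0,0]]]'; python3 -m crank '[[1,[-0.4,0.1,0],[0,0,0]],[1,[-0.4,0.1,0],[0,0,0]],[1,[-0.4,0.1,0],[0,0,0]],[1,[-0.4,0.1,0],[0,0,0]],[1,[-0.4,0.1,0],[0,0,0]],[1,[-0.3,0.07,0],[0,0,0]],[1,[0,0,0],[0,0,0]],[1,[0,0,0],[0,0,0]]]'
python3 - <<'E'
from h import *
from station import r
need(r.sense(),(0.4676,0.2328,0.18),174.55)
E
```

```text
time_s: 12.8
tcp_pos: [0.5018, -0.0168, 0.2027]
ee_rot: [[-0.094, -0.996, -0.003], [-0.996, 0.094, -0.0], [0.001, 0.003, -1.0]]
wrist_force: [0.2, 0.3, 0.0]
gripper_width: 0.222
time_s: 13.6
tcp_pos: [0.4672, 0.2163, 0.2027]
ee_rot: [[-0.093, -0.996, -0.002], [-0.996, 0.093, -0.002], [0.002, 0.002, -1.0]]
wrist_force: [-0.4, -0.3, -0.7]
gripper_width: 0.227
tcp [0.4672 0.2163 0.2027] yaw 174.68 t 13.6 w 0.227 F [-0.4 -0.3 -0.7] tilt [-0.0024 -0.0019 -1.    ] q [ 42.9  11.2 -14.2  -0.  -64.8 -48.2]
shift [-0.166  0.011  0.227] wz 0.003 wz then shift [-0.165  0.012  0.227]
```

```bash
python3 -m crank '[[1,[-0.1,0.006,0],[0,0,0.003]],[1,[-0.065,0.006,0.1],[0,0,0]],[1,[0,0,0.1],[0,0,0]],[1,[0,0,0.02],[0,0,0]],[1,[0,0,0],[0,0,0]],[1,[0,0,0],[0,0,0]]]'
python3 - <<'E'
from h import *
from station import r
s=r.sense();need(s,(0.4676,0.2328,0.18),174.55)
for n in("side","top"):
    c=r.capture(n);pickle.dump(c,open(n+"13.pkl","wb"))
p=s["tcp_pos"];R=s["ee_rot"]
for n in("side","top"):
    c=load(n+"13");im=c["img"]
    print(n,"clip orig, tabtop, slot",proj(c,[p+[0,-.0004,-.004],p+[0,-.0004,.051],(.4676,.2324,.115)]).round(1).tolist())
crop(load("top13"),100,200,110,80,7,"pics/t13.png");crop(load("side13"),180,60,90,90,7,"pics/s13.png")
E
```

```text
time_s: 14.2
tcp_pos: [0.4688, 0.2326, 0.182]
ee_rot: [[-0.097, -0.995, 0.0], [-0.995, 0.097, -0.0], [0.0, -0.0, -1.0]]
wrist_force: [0.5, -0.0, -0.7]
gripper_width: 0.225
tcp [0.4688 0.2326 0.182 ] yaw 174.45 t 14.2 w 0.225 F [ 0.5 -0.  -0.7] tilt [ 2.e-04 -1.e-04 -1.e+00] q [ 44.2  12.9 -15.2   0.  -62.  -49.7]
shift [-0.001  0.012  0.02 ] wz -0.002 wz then shift [-0.001  0.012  0.02 ]
side clip orig, tabtop, slot [[222.3, 97.6], [220.1, 71.9], [224.2, 124.9]]
top clip orig, tabtop, slot [[134.0, 252.2], [121.6, 252.8], [145.8, 252.3]]
```

View pics/t13.png

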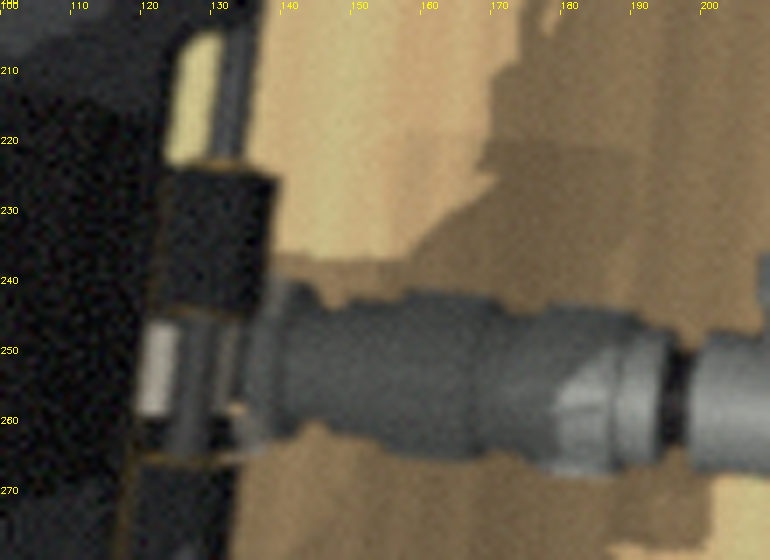

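View pics/s13.png

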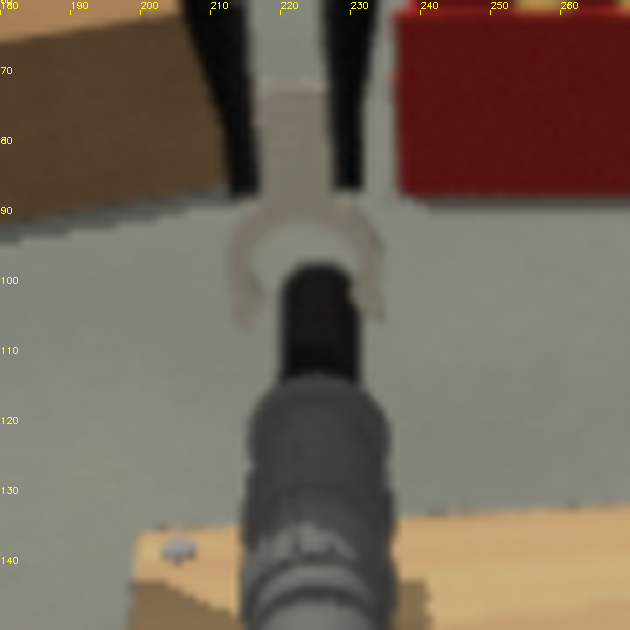

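Side view: ring centre at u≈222.3 as predicted. Top view: tab top at (121.7,252.5), predicted (121.6,252.8). Alignment is good to about 0.5 mm, so I'll lower the feet towards the slot.

```bash
python3 -m crank '[[1,[0,0.004,0.1],[0,0,0]],[1,[0,0,0.1],[0,0,0]],[1,[0,0,0.08],[0,0,0]],[1,[0,0,0],[0,0,0]],[1,[0,0,0],[0,0,0]]]'
python3 - <<'E'
from h import *
from station import r
s=r.sense();need(s,(0.4684,0.2328,0.137),174.55)
for n in("side","top"):
    c=r.capture(n);pickle.dump(c,open(n+"14.pkl","wb"))
crop(load("top14"),100,220,100,60,8,"pics/t14.png");crop(load("side14"),190,75,65,70,9,"pics/s14.png")
p=s["tcp_pos"]
for n in("side","top"):
    c=load(n+"14")
    print(n,"clip orig, tabtop, slot",proj(c,[p+[0,-.0004,-.004],p+[0,-.0004,.051],(.4676,.2324,.115)]).round(1).tolist())
E
```

```text
time_s: 14.8
tcp_pos: [0.4682, 0.2328, 0.1536]
ee_rot: [[-0.096, -0.995, -0.0], [-0.995, 0.096, -0.001], [0.001, 0.0, -1.0]]
wrist_force: [-0.1, -0.3, -0.4]
gripper_width: 0.221
tcp [0.4682 0.2328 0.1536] yaw 174.48 t 14.8 w 0.221 F [-0.1 -0.3 -0.4] tilt [-4.e-04 -7.e-04 -1.e+00] q [ 44.2  14.4 -17.6   0.  -58.1 -49.8]
shift [-0.    -0.002  0.166] wz -0.002 wz then shift [-0.    -0.002  0.166]
side clip orig, tabtop, slot [[223.1, 110.2], [220.9, 85.4], [224.2, 124.9]]
top clip orig, tabtop, slot [[139.5, 252.3], [128.1, 252.8], [145.8, 252.3]]
```

View pics/t14.png

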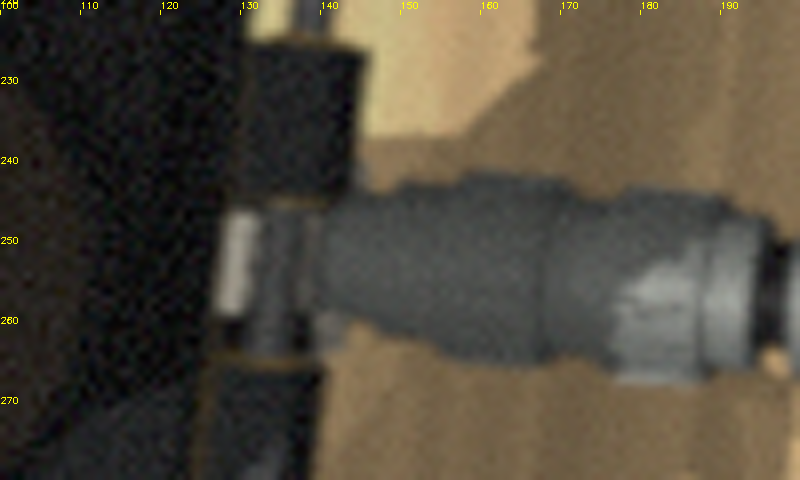

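View pics/s14.png

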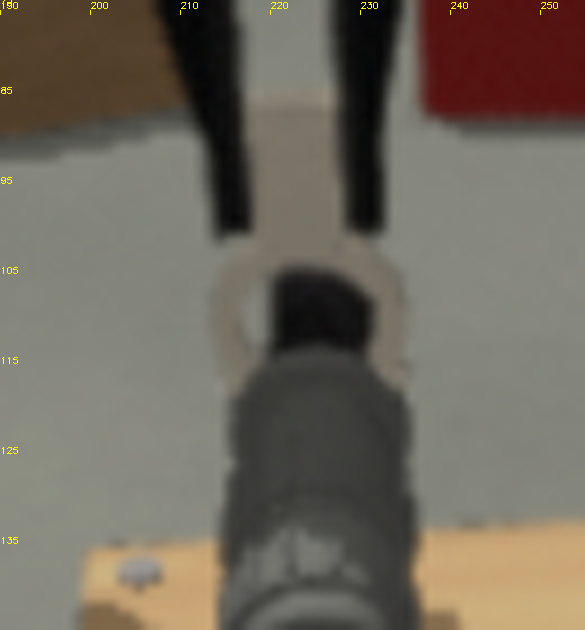

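```bash
python3 -m crank '[[1,[0,-0.008,0.04],[0,0,0]],[1,[0,0,0.04],[0,0,0]],[1,[0,0,0],[0,0,0]]]'; python3 -m crank '[[1,[0,0,0.04],[0,0,0]],[1,[0,0,0.03],[0,0,0]],[1,[0,0,0],[0,0,0]]]'
python3 - <<'E'
from h import *
from station import r
s=r.sense();need(s,(0.469,0.2328,0.137),174.55)
for n in("side","top"):
    c=r.capture(n);pickle.dump(c,open(n+"15.pkl","wb"))
crop(load("top15"),100,220,100,60,8,"pics/t15.png");crop(load("side15"),190,75,65,70,9,"pics/s15.png")
p=s["tcp_pos"]
for n in("side","top"):
    c=load(n+"15")
    print(n,"clip orig, tabtop, slot",proj(c,[p+[0,-.0004,-.004],p+[0,-.0004,.051],(.4676,.2324,.115)]).round(1).tolist())
E
```

```text
time_s: 15.2
tcp_pos: [0.4686, 0.2325, 0.1452]
ee_rot: [[-0.097, -0.995, -0.001], [-0.995, 0.097, -0.001], [0.001, 0.001, -1.0]]
wrist_force: [-0.6, -0.2, -0.5]
gripper_width: 0.226
time_s: 15.5
tcp_pos: [0.4686, 0.2326, 0.1384]
ee_rot: [[-0.097, -0.995, -0.001], [-0.995, 0.097, -0.001], [0.001, 0.001, -1.0]]
wrist_force: [0.1, 0.4, 0.9]
gripper_width: 0.222
tcp [0.4686 0.2326 0.1384] yaw 174.46 t 15.5 w 0.222 F [0.1 0.4 0.9] tilt [-1.e-03 -7.e-04 -1.e+00] q [ 44.2  15.3 -18.7  -0.  -56.  -49.7]
shift [-0.003 -0.004  0.014] wz -0.002 wz then shift [-0.002 -0.004  0.014]
side clip orig, tabtop, slot [[223.9, 116.8], [221.8, 92.5], [224.2, 124.9]]
top clip orig, tabtop, slot [[142.5, 251.9], [131.6, 252.4], [145.8, 252.3]]
```

View pics/s15.png

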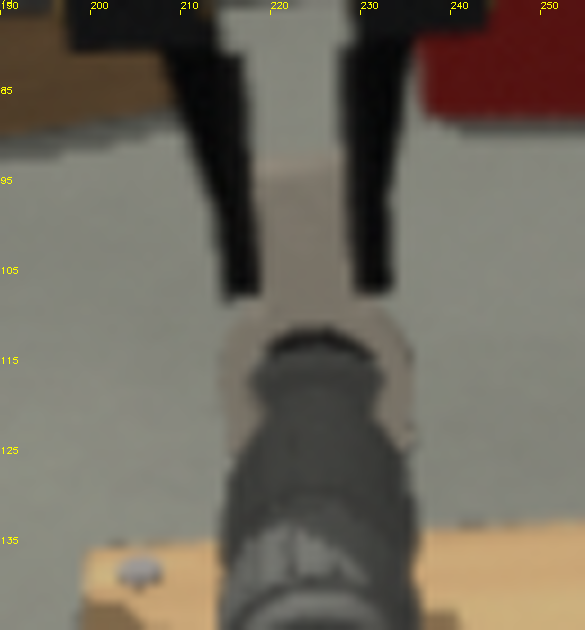

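View pics/t15.png

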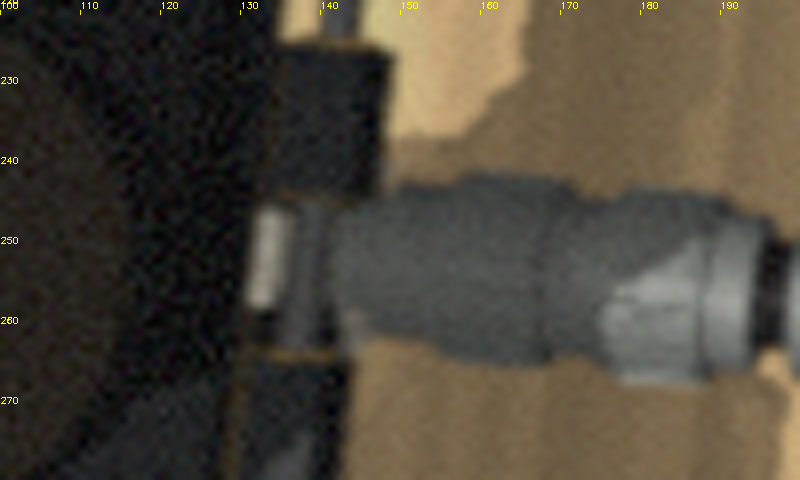

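The clip now covers the flange in the side view and the force is below 1 N, so it has entered the slot. Pressing in small steps while watching the force.

```bash
python3 -m crank '[[1,[0,0,0.04],[0,0,0]],[1,[0,0,0],[0,0,0]]]'; python3 -m crank '[[1,[0,0,0.03],[0,0,0]],[1,[0,0,0],[0,0,0]]]'; python3 -m crank '[[1,[0,0,0.03],[0,0,0]],[1,[0,0,0],[0,0,0]]]'
```

```text
time_s: 15.8
tcp_pos: [0.4685, 0.2326, 0.1345]
ee_rot: [[-0.097, -0.995, -0.001], [-0.995, 0.097, -0.0], [0.001, 0.001, -1.0]]
wrist_force: [-0.9, -0.7, 0.5]
gripper_width: 0.229
time_s: 16.0
tcp_pos: [0.4683, 0.2326, 0.1316]
ee_rot: [[-0.097, -0.995, -0.001], [-0.995, 0.097, -0.001], [0.001, 0.001, -1.0]]
wrist_force: [-1.8, -0.2, 2.2]
gripper_width: 0.225
time_s: 16.2
tcp_pos: [0.4685, 0.2326, 0.1287]
ee_rot: [[-0.096, -0.995, -0.001], [-0.995, 0.096, -0.001], [0.001, 0.001, -1.0]]
wrist_force: [-3.2, -0.4, 2.7]
gripper_width: 0.223
```

Sideways force of -3 N in x, so I'll ease 1 mm that way while pressing.

```bash
python3 -m crank '[[1,[0,0.01,0.03],[0,0,0]],[1,[0,0,0],[0,0,0]]]'; python3 -m crank '[[1,[0,0,0.03],[0,0,0]],[1,[0,0,0],[0,0,0]]]'; python3 -m crank '[[1,[0,0,0.03],[0,0,0]],[1,[0,0,0],[0,0,0]]]'
```

```text
time_s: 16.4
tcp_pos: [0.4683, 0.233, 0.1262]
ee_rot: [[-0.096, -0.995, 0.001], [-0.995, 0.096, 0.0], [-0.0, -0.001, -1.0]]
wrist_force: [-2.9, 0.5, 4.9]
gripper_width: 0.224
time_s: 16.6
tcp_pos: [0.4684, 0.2331, 0.1234]
ee_rot: [[-0.096, -0.995, 0.001], [-0.995, 0.096, 0.0], [-0.0, -0.001, -1.0]]
wrist_force: [-2.9, -0.0, 6.5]
gripper_width: 0.228
time_s: 16.8
tcp_pos: [0.4686, 0.2332, 0.1208]
ee_rot: [[-0.096, -0.995, 0.002], [-0.995, 0.096, 0.0], [-0.001, -0.001, -1.0]]
wrist_force: [-3.2, -1.6, 8.1]
gripper_width: 0.225
```

```bash
python3 -m crank '[[1,[0,0.01,0.02],[0,0,0]],[1,[0,0,0],[0,0,0]]]'; python3 -m crank '[[1,[0,0,0.02],[0,0,0]],[1,[0,0,0],[0,0,0]]]'; python3 -m crank '[[1,[0,0,0.02],[0,0,0]],[1,[0,0,0],[0,0,0]]]'
```

```text
time_s: 17.0
tcp_pos: [0.4685, 0.2335, 0.1195]
ee_rot: [[-0.095, -0.995, 0.004], [-0.995, 0.095, 0.001], [-0.001, -0.004, -1.0]]
wrist_force: [-1.3, -1.5, 8.0]
gripper_width: 0.224
time_s: 17.2
tcp_pos: [0.4688, 0.2339, 0.1178]
ee_rot: [[-0.095, -0.995, 0.004], [-0.995, 0.095, 0.002], [-0.002, -0.004, -1.0]]
wrist_force: [-1.8, -1.1, 9.3]
gripper_width: 0.222
time_s: 17.4
tcp_pos: [0.469, 0.2342, 0.116]
ee_rot: [[-0.095, -0.995, 0.005], [-0.995, 0.095, 0.003], [-0.003, -0.005, -1.0]]
wrist_force: [-2.8, -0.4, 10.1]
gripper_width: 0.226
```

```bash
python3 -m crank '[[1,[0,0,0.02],[0,0,0]],[1,[0,0,0],[0,0,0]]]'; python3 -m crank '[[1,[0,0,0.015],[0,0,0]],[1,[0,0,0],[0,0,0]]]'
python3 - <<'E'
from h import *
from station import r
need(r.sense(),(0.4676,0.2328,0.137),174.55)
for n in("side","top"):
    c=r.capture(n);pickle.dump(c,open(n+"16.pkl","wb"))
crop(load("top16"),100,220,100,60,8,"pics/t16.png");crop(load("side16"),190,75,65,70,9,"pics/s16.png")
E
```

```text
time_s: 17.6
tcp_pos: [0.4691, 0.2343, 0.1142]
ee_rot: [[-0.095, -0.995, 0.005], [-0.995, 0.095, 0.003], [-0.003, -0.005, -1.0]]
wrist_force: [-1.9, -0.5, 10.9]
gripper_width: 0.227
time_s: 17.8
tcp_pos: [0.4692, 0.2344, 0.1128]
ee_rot: [[-0.095, -0.995, 0.005], [-0.995, 0.095, 0.003], [-0.004, -0.005, -1.0]]
wrist_force: [-2.3, 0.6, 10.6]
gripper_width: 0.223
tcp [0.4692 0.2344 0.1128] yaw 174.54 t 17.8 w 0.223 F [-2.3  0.6 10.6] tilt [ 0.0054  0.0031 -1.    ] q [ 44.3  16.8 -20.9   0.1 -52.  -49.9]
shift [ 0.017  0.013 -0.242] wz -0.0 wz then shift [ 0.017  0.013 -0.242]
```

View pics/s16.png

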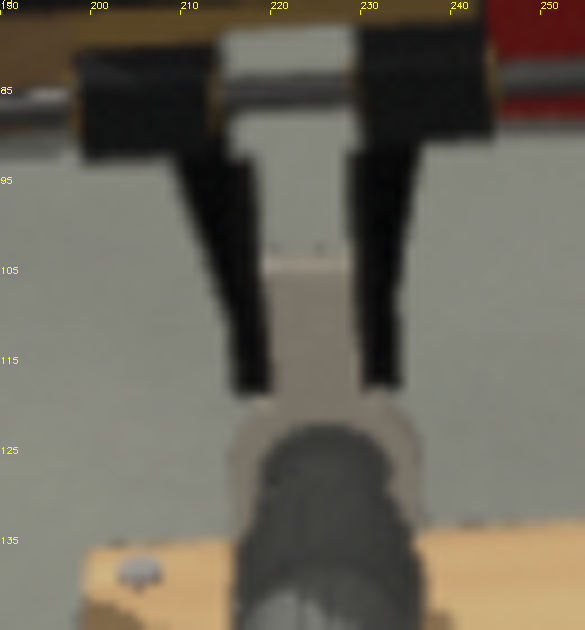

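View pics/t16.png

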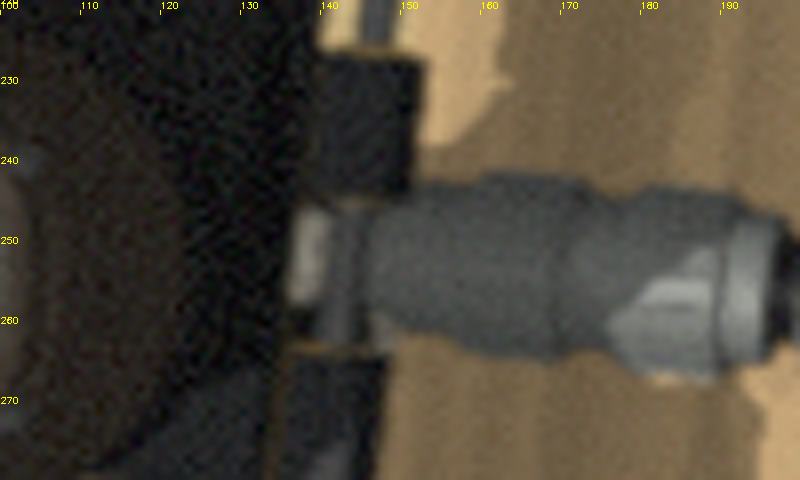

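Pipe sunk about 16 mm and the force has levelled off near 11 N, so the jaws are spreading. Continuing.

```bash
python3 -m crank '[[1,[0,0,0.015],[0,0,0]],[1,[0,0,0],[0,0,0]]]'; python3 -m crank '[[1,[0,0,0.015],[0,0,0]],[1,[0,0,0],[0,0,0]]]'; python3 -m crank '[[1,[0,0,0.015],[0,0,0]],[1,[0,0,0],[0,0,0]]]'
```

```text
time_s: 18.1
tcp_pos: [0.4682, 0.234, 0.1095]
ee_rot: [[-0.096, -0.995, 0.003], [-0.995, 0.096, 0.002], [-0.002, -0.003, -1.0]]
wrist_force: [-0.4, 0.7, 4.3]
gripper_width: 0.227
time_s: 18.3
tcp_pos: [0.4682, 0.2339, 0.108]
ee_rot: [[-0.096, -0.995, 0.003], [-0.995, 0.096, 0.002], [-0.002, -0.002, -1.0]]
wrist_force: [-0.4, 2.1, 5.6]
gripper_width: 0.228
time_s: 18.5
tcp_pos: [0.4682, 0.2339, 0.1066]
ee_rot: [[-0.096, -0.995, 0.003], [-0.995, 0.096, 0.002], [-0.002, -0.003, -1.0]]
wrist_force: [-1.3, 1.2, 6.1]
gripper_width: 0.225
```

Snap: the force dropped from 10.6 to 4.3 N. Easing up until unloaded, then looking.

```bash
python3 -m crank '[[1,[0,0,-0.04],[0,0,0]],[1,[0,0,-0.04],[0,0,0]],[1,[0,0,-0.02],[0,0,0]],[1,[0,0,0],[0,0,0]],[1,[0,0,0],[0,0,0]]]'
python3 - <<'E'
from h import *
from station import r
need(r.sense(),(0.4676,0.2328,0.137),174.55)
for n in("side","top"):
    c=r.capture(n);pickle.dump(c,open(n+"17.pkl","wb"))
crop(load("top17"),100,220,100,60,8,"pics/t17.png");crop(load("side17"),190,75,65,70,9,"pics/s17.png")
E
```

```text
time_s: 19.0
tcp_pos: [0.4671, 0.2329, 0.1157]
ee_rot: [[-0.096, -0.995, 0.0], [-0.995, 0.096, -0.0], [0.0, -0.0, -1.0]]
wrist_force: [2.3, 0.2, 0.6]
gripper_width: 0.228
tcp [0.4671 0.2329 0.1157] yaw 174.46 t 19.0 w 0.228 F [2.3 0.2 0.6] tilt [ 2.e-04 -2.e-04 -1.e+00] q [ 44.3  16.6 -20.7   0.  -52.8 -49.9]
shift [ 0.    -0.005 -0.213] wz -0.002 wz then shift [ 0.    -0.005 -0.213]
```

View pics/s17.png

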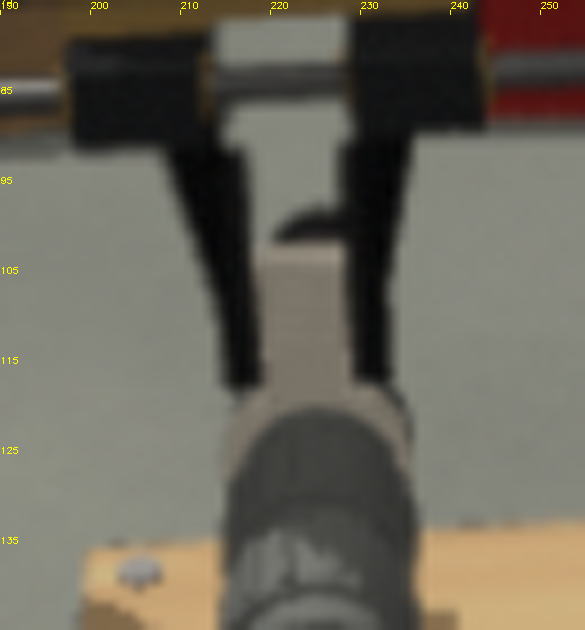

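The clip sits around the neck, force near zero. Releasing and lifting off.

```bash
python3 -m crank '[[1,[0,-0.008,0],[0,0,0]],[0.2,[0,0,0],[0,0,0]],[-0.2,[0,0,0],[0,0,0]],[-0.5,[0,0,0],[0,0,0]],[-0.5,[0,0,0],[0,0,0]],[-0.5,[0,0,0],[0,0,0]]]'; python3 -m crank '[[-0.5,[0,0,-0.1],[0,0,0]],[-0.5,[0,0,-0.3],[0,0,0]],[-0.5,[0,0,-0.4],[0,0,0]],[-0.5,[0,0,-0.4],[0,0,0]],[-0.5,[0.4,0,0],[0,0,0]],[-0.5,[0.4,0,0],[0,0,0]],[-0.5,[0.4,0,0],[0,0,0]],[-0.5,[0,0,0],[0,0,0]]]'; python3 -m crank '[[-0.5,[0.4,0,0],[0,0,0]],[-0.5,[0.4,0,0],[0,0,0]],[-0.5,[0.4,0,0],[0,0,0]],[-0.5,[0,0,0],[0,0,0]]]'
python3 - <<'E'
from h import *
from station import r
for n in("side","top"):
    c=r.capture(n);pickle.dump(c,open(n+"18.pkl","wb"));cv2.imwrite(f"pics/{n}18.png",c["img"])
    print(n,proj(c,[(.4676,.2324,.115),(.4676,.2324,.170)]).round(1).tolist())
crop(load("top18"),110,220,90,60,8,"pics/t18.png");crop(load("side18"),195,85,60,65,9,"pics/s18.png")
E
```

```text
time_s: 19.7
tcp_pos: [0.4676, 0.2329, 0.1158]
ee_rot: [[-0.096, -0.995, -0.0], [-0.995, 0.096, -0.0], [0.0, 0.0, -1.0]]
wrist_force: [0.9, 0.2, 0.2]
gripper_width: 0.595
time_s: 20.5
tcp_pos: [0.4551, 0.1102, 0.2372]
ee_rot: [[-0.1, -0.995, 0.001], [-0.995, 0.1, 0.0], [-0.0, -0.001, -1.0]]
wrist_force: [0.4, 1.3, -0.0]
gripper_width: 0.752
time_s: 20.9
tcp_pos: [0.4439, -0.0087, 0.2368]
ee_rot: [[-0.101, -0.995, 0.001], [-0.995, 0.101, -0.0], [0.0, -0.001, -1.0]]
wrist_force: [1.0, 0.3, -1.1]
gripper_width: 0.749
side [[224.2, 124.9], [222.0, 101.2]]
top [[145.8, 252.3], [135.5, 252.8]]
```

View pics/t18.png

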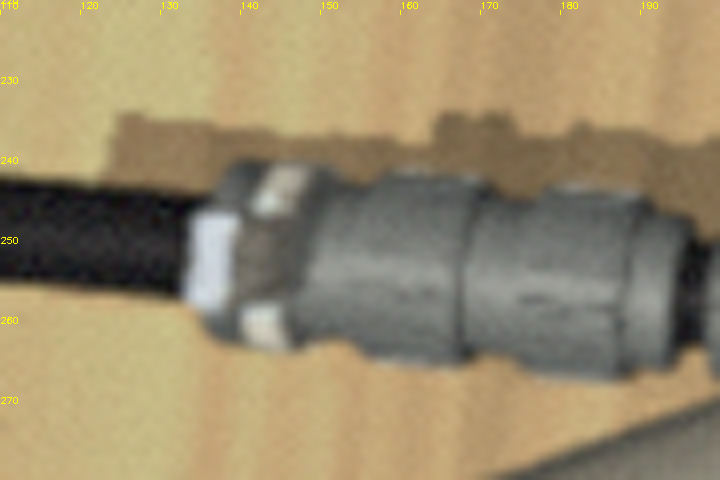

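View pics/s18.png

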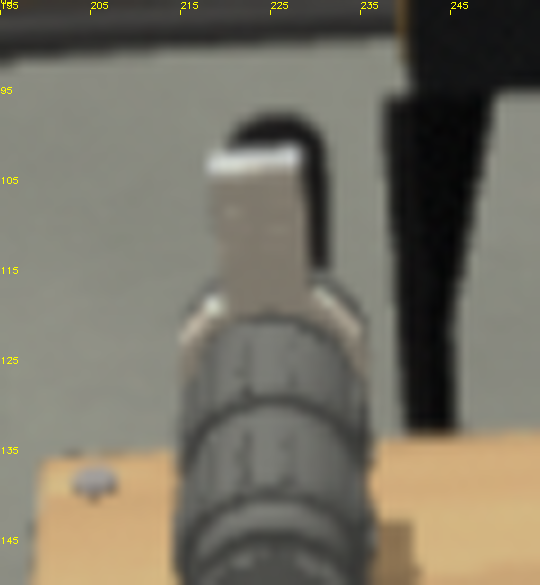

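View pics/side18.png

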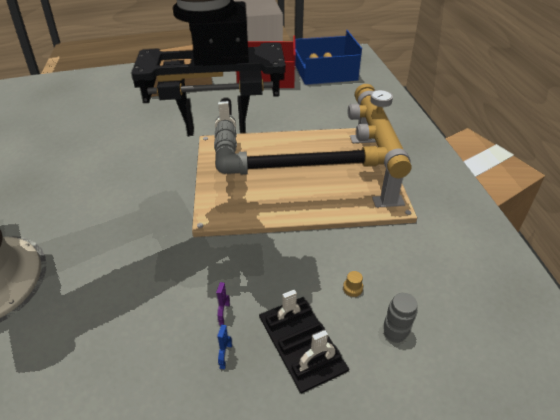

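The clip sits in the slot with the flange outside it. Measuring the tab top by triangulation.

Run:
```python
from h import *
np.set_printoptions(precision=4,suppress=True)
t=load("top18");s=load("side18");C=[]
for n,c,(x0,y0,w,h) in(("top",t,(128,240,20,26)),("side",s,(212,98,20,10))):
    im=c["img"][y0:y0+h,x0:x0+w].astype(int)
    m=((im.min(2)>150)&(im[...,0]>=im[...,2]-3)).astype(np.uint8)
    k,l,st,ce=cv2.connectedComponentsWithStats(m)
    i=1+np.argmax(st[1:,4]);print(n,ce[i]+[x0,y0],st[i]);C.append(ce[i]+[x0,y0])
P,e=tri(t,C[0],s,C[1]);print(P,e,"origin z",P[2]-.055)
```

```text
top [136.0179 252.1607] [ 6  7  6 12 56]
side [222.5 102.1] [ 6  4 10  2 10]
[0.4685 0.2323 0.1679] 0.00030782616906606565 origin z 0.11293915778044822
```

Run:
```python
from station import r
s=r.sense();print(s["time_s"],s["wrist_force"].round(1));print(r.finish_job())
```

```text
21.0 [ 0.1  0.2 -0.2]
the job is handed in; nothing more can be done
None
```

I drew the collet out to its stop, pressed the middle clip over the neck until it snapped, let go and moved clear. I handed the job in at 21.0 s of the 64 s allowed; no verdict was reported.

- **Collet:** it slid about 6 mm with 4–5 N of drag. The force then rose to about 12 N at the stop.
- **Snap:** the force peaked at about 11 N, with the pipe sunk roughly 16 mm. It then dropped to 4.3 N at the snap.
- **Final clip position:** the last pictures show the clip tab up between nose and flange, with the collet still out. From the tab top, the two views put its bore centre at (0.4685, 0.2323, 0.113). I had measured the slot at (0.4676, 0.2324, 0.115).
- **Everything else:** the other clips and the loose fittings look unmoved, and the wrist force is near zero.

**Checks that disagreed:**
- **Fingertip height:** the fingertips looked about 21 mm higher in the pictures than the reported TCP. I set the clip grasp height by the pictures.
- **Clip height:** the final height reads 2 mm low. I put this down to the coarse side picture, because the bore leaves only 0.7 mm of play on the neck.
- **Collet grip width:** while pinching the collet the gripper read about 38 mm, although the flange is 42 mm. I did not find out why.

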